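# Put the frit colours away and file the test plate

## Task

Clear up after the colour test: set each of the three wide frit jars upright inside the rim of the dish of its own colour, and file the turquoise glass test plate upright in the free slot of the wooden rack, fully down. It is glass, so set the jars down gently without dropping or tipping them, and leave the two slim brown bottles standing where they are.

Things in the scene. Friction and masses are not known exactly. Their poses are not given: they have to be found in the camera images.
- jar_blue_mid (a point): The wide frit jar full of blue glass grains, with a blue lid and a pale band round its neck: a closed upright glass cylinder, 50 mm across, 70 mm tall (the top 16 mm is the lid, 49 mm across), about 0.15 kg, loose, standing on the bench. This point is its centre, 35 mm above its underside; z is its axis, up.
- jar_yellow_mid (a point): The wide frit jar full of yellow glass grains, with a yellow lid and a pale band round its neck: a closed upright glass cylinder, 50 mm across, 70 mm tall (the top 16 mm is the lid, 49 mm across), about 0.15 kg, loose, standing on the bench. This point is its centre, 35 mm above its underside; z is its axis, up.
- jar_red_mid (a point): The wide frit jar full of red glass grains, with a red lid and a pale band round its neck: a closed upright glass cylinder, 50 mm across, 70 mm tall (the top 16 mm is the lid, 49 mm across), about 0.15 kg, loose, standing on the bench. This point is its centre, 35 mm above its underside; z is its axis, up.
- dish_blue: The round blue dish with a small cork disc in its middle, fixed to the bench: 86 mm across outside, 76 mm across inside its low rim; floor 4 mm and rim top 9 mm above the bench. Origin: centre of its underside, at bench height; z up.
- dish_yellow: The round yellow dish with a small cork disc in its middle, fixed to the bench: 86 mm across outside, 76 mm across inside its low rim; floor 4 mm and rim top 9 mm above the bench. Origin: centre of its underside, at bench height; z up.
- dish_red: The round red dish with a small cork disc in its middle, fixed to the bench: 86 mm across outside, 76 mm across inside its low rim; floor 4 mm and rim top 9 mm above the bench. Origin: centre of its underside, at bench height; z up.
- plate_mid (a point): The turquoise glass test plate with white and dark stripes, loose, 0.11 kg: 8 mm thick (x), 60 mm wide (y), 90 mm tall (z). This point is its centre, 45 mm above its lower edge. It starts upright in the 10 mm slot of a fixed black graphite block (40 x 80 mm, 30 mm high), lower edge 6 mm above the bench; lifting it straight up by over 24 mm frees it.
- rack_slot (a point): The only free slot of the pale wooden rack, fixed to the bench: middle of the slot's floor, 6 mm above the bench, on which a plate rests; x across the slot (thin way), y along it, z up. Slot 12 mm wide, 76 mm long; end walls 32 mm, roof-shaped dividers (12 mm thick) 38 mm above the bench. Beside it, 24 mm away to each side, stand fixed glass plates 8 mm thick, 60 mm wide, tops 50 mm above the bench.
- slim_blue_mid (a point): A slim brown bottle with a narrow blue cap, 36 mm across, 84 mm tall, loose, standing on the bench; it is not a frit jar and stays where it is. This point is its centre, 42 mm above its underside.
- slim_red_mid (a point): A slim brown bottle with a narrow red cap, 36 mm across, 84 mm tall, loose, standing on the bench; it is not a frit jar and stays where it is. This point is its centre, 42 mm above its underside.
Mind the look-alikes: they are no part of the job. What is shaped like the part that bears jar_red_mid but grey is not meant.

How it is judged:
At the end, for the whole second after the job is handed in: Each frit jar upright (0.08 rad) on its own colour's dish, within 15 mm of its centre; plate in the free slot within 10 mm across, 12 mm along, its centre 40 to 50 mm above the slot floor, upright within 0.2 rad; all released, at rest; slim bottles within 30 mm of their starts (horizontal distance between jar_blue_mid and dish_blue below 0.015 m and z of jar_blue_mid in the frame of dish_blue below 0.043 m and angle between each of jar_blue_mid, jar_yellow_mid, jar_red_mid's own z axis and vertical below 0.08 rad and linear speed of each of jar_blue, jar_yellow, jar_red, plate below 0.02 m/s and horizontal distance between jar_yellow_mid and dish_yellow below 0.015 m and z of jar_yellow_mid in the frame of dish_yellow below 0.043 m and horizontal distance between jar_red_mid and dish_red below 0.015 m and z of jar_red_mid in the frame of dish_red below 0.043 m and x of plate_mid in the frame of rack_slot between -0.01 and 0.01 m and y of plate_mid in the frame of rack_slot between -0.012 and 0.012 m and z of plate_mid in the frame of rack_slot between 0.04 and 0.05 m and angle between plate_mid's own z axis and vertical below 0.2 rad and angle between the x axis of plate_mid and the x axis of rack_slot, either way round below 0.3 rad and distance of each of slim_blue_mid, slim_red_mid from where it was at the start of the episode below 0.03 m and angle between each of slim_blue_mid, slim_red_mid's own z axis and vertical below 0.1 rad); the robot touches nothing.
It fails at once if the slim bottle with the blue cap is moved by more than 30 mm or tipped (distance of slim_blue_mid from where it was at the start of the episode above 0.03 m or angle between slim_blue_mid's own z axis and vertical above 0.3 rad).
It fails at once if the slim bottle with the red cap is moved by more than 30 mm or tipped (distance of slim_red_mid from where it was at the start of the episode above 0.03 m or angle between slim_red_mid's own z axis and vertical above 0.3 rad).
It fails at once if a jar is tipped over (angle between any of jar_blue_mid, jar_yellow_mid, jar_red_mid's own z axis and vertical above 0.7 rad).
It fails at once if a jar is dropped: it falls free of the fingers at over 0.6 m/s (from about 20 mm) ((linear speed of jar_blue above 0.6 m/s and contact force between jar_blue and the fingers below 0.1 N) or (linear speed of jar_yellow above 0.6 m/s and contact force between jar_yellow and the fingers below 0.1 N) or (linear speed of jar_red above 0.6 m/s and contact force between jar_red and the fingers below 0.1 N)).
It also fails if it takes over 112 s, if anything falls off the work surface, if the arm or the gripper's body presses on something with over 40 N, if the wrist force passes 120 N, or if a joint passes its speed limit or range.

## Robot

A 6-joint arm with a two-finger parallel gripper is mounted at the origin on the work surface. World frame = base frame: x ahead of the robot, y to its left, z up, the work surface at z = 0. Lengths are in m, angles in rad, forces in N, time in s.
With the tool pointing down it reaches from about 0.375 to 0.9 m from the base axis. Payload 3.1 kg.
Tool frame: the origin (TCP) lies midway between the tips of the shut fingers; the grasp point (between the pads) lies 19 mm behind it; z points along the fingers, y is the direction in which the jaws open and shut (so a half turn about z gives the same grasp; the last joint's range is limited). The gripper opens to 85 mm and grips with 20 to 120 N. Pads are 22 mm wide; open, the fingers measure 114 mm over their backs; the gripper's body (76 mm by 85 mm) begins 54 mm behind the grasp point. The pads swing forward as they close: fully open they stand 13 mm farther back than shut.
Start: joints at [1.169, 0.527, 1.433, -0, 1.181, -0.178], TCP at [0.139, 0.609, 0.231] pointing down, gripper open.
Joint ranges: [-3.08, 3.08], [-0.75, 2.2], [0.22, 2.44], [-1.43, 4.57], [0, 2.65], [-2.85, 2.85]. Speed limits (rad/s): [2.79, 2.79, 3.14, 3.14, 3.14, 3.14].

## Interface

Orientations are given as a unit quaternion [w, x, y, z].
In Python, from bench import sensors, viewer, workorder gives the robot as it stands.
- The arm moves only by the tool jog_arm, never from a script. Its argument "plan" is one flat list of numbers, 7 for each row, row after row: the turn, a rotation vector about the tool's x, y, z each as a share of 0.5 rad, from -1 to 1, then the shift along the tool's x, y, z each as a share of 0.05 m, from -1 to 1, then the opening, from 0 (shut) to 1 (fully open). A call has 1 to 10 rows; each row shifts and turns the pose as measured when the row begins, along the tool's axes as they then stand; what a row does not reach is not made up. A row lasts 1/10 s, in which the tool goes at most 50 mm and 8.59 degrees, less where a joint would pass 70% of its speed; a pose out of reach is approached as far as the arm can. A call with a number of a shift or a turn outside -1 to 1 is refused whole. A call with a gripper value outside its range is refused whole. The fingers move at their own pace and stop on an object; the grip force is fixed at half the most. Time passes only in rows, so rows that do not move let the fingers close. It gives the time, the measured TCP pose, the force and the opening at its end, in the units of the state.
- sensors.observe(): the state, without advancing time (a new reading comes with each control period).
- viewer.grab_frame(name): name is "scene" or "top" or "wrist"; returns the picture (420x560x3 uint8, red, green, blue); there is no depth.
- viewer.camera_params(name): a dict with "fx", "fy", "cx", "cy" (pixels), "k1" (the pictures are not rectified: a ray, as slopes to the right and down, at radius r is drawn at 1 + k1 r^2 times it, then the intrinsics apply), "camera_from_world" (4x4, takes a point from world to camera coordinates). Camera axes: x right, y down, z forward; pixel columns grow to the right and rows downward; lengths in m; the calibration is good to about 2 mm. A picture is of the moment at which its call begins: read the wrist's pose just before it. camera_params takes no time and is no camera call; for the wrist camera it gives the pose at the moment of the call.
- workorder.sign_off(): hands the job in, once; it reports no verdict.
The state is a dict: "time_s": time; "qpos": joint angles; "joint_vel": joint speeds; "joint_efforts": joint torques, N m; "tool_pos": TCP position; "tool_rot": TCP orientation; "contact_force": force on the tool from outside, world axes, zero at the start; "ft_torque": the same for the moment, N m; "finger_gap": finger opening in m.
Only numpy, scipy, OpenCV 4.12 (cv2) and the standard library are available. Lean on these libraries where they do the work, as an engineer would, in place of code of your own. Each camera call takes 0.05 s, during which the arm holds its last target.

## Working session

There is one attempt and no reset: what is moved stays moved. The work goes in short steps, Python scripts to look and compute and a tool call to move; the robot and the scene stay as the last step left them, time stands still between calls to the robot, and variables do not carry over. Pictures are saved under pics/ and viewed, and the job is handed in when it is done.

Besides the shell and the picture viewer there is one more tool, called after "Request:" as name(argument=value, ...) on one line, values as JSON. jog_arm: Moves the arm, as the interface text tells. Its arguments: {"type":"object","properties":{"plan":{"type":"array"}},"required":["plan"]}

```bash
ls; mkdir -p pics
python3 - <<'E'
from bench import sensors, viewer, workorder
import cv2
for n in ("scene","top","wrist"):
    p=viewer.camera_params(n); print(n,{k:(v if k!="camera_from_world" else __import__('numpy').round(v,4).tolist()) for k,v in p.items()})
    cv2.imwrite(f"pics/{n}0.png",viewer.grab_frame(n)[:,:,::-1])
print(sensors.observe())
E
```

```text
pics
scene {'fx': 521.8255103621387, 'fy': 521.8255103621387, 'cx': 278.403213855061, 'cy': 206.12446429853375, 'k1': -0.20377204173708988, 'camera_from_world': [[-0.7242, 0.6894, 0.0151, 0.3692], [0.5256, 0.566, -0.6351, -0.2134], [-0.4464, -0.452, -0.7723, 1.4055], [0.0, 0.0, 0.0, 1.0]]}
top {'fx': 426.85804025137907, 'fy': 426.85804025137907, 'cx': 277.5249137058721, 'cy': 213.6442341176456, 'k1': -0.08885162297182769, 'camera_from_world': [[-0.0291, -0.9992, -0.0275, 0.0275], [-0.9841, 0.0334, -0.1742, 0.4978], [0.1749, 0.022, -0.9843, 0.7498], [0.0, 0.0, 0.0, 1.0]]}
wrist {'fx': 355.6949723857501, 'fy': 355.6949723857501, 'cx': 279.0271939924779, 'cy': 205.6409525457786, 'k1': -0.035751094865171765, 'camera_from_world': [[0.2215, 0.9752, -0.0022, -0.6246], [0.9254, -0.2094, 0.316, -0.0406], [0.3076, -0.072, -0.9488, 0.3806], [0.0, 0.0, 0.0, 1.0]]}
{'time_s': 0.15, 'qpos': array([ 1.16850414e+00,  5.28256965e-01,  1.43365684e+00, -9.24806783e-06,
        1.18140529e+00, -1.78472859e-01]), 'joint_vel': array([-0.00073607, -0.00090746, -0.00390458,  0.00154587, -0.00025752,
       -0.00033422]), 'joint_efforts': array([ 2.21546279e-04, -4.42744303e+01, -1.78276402e+01, -2.74362937e-04,
        5.53935228e-03, -4.44780085e-06]), 'tool_pos': array([0.13845017, 0.60888176, 0.23054021]), 'tool_rot': array([-2.43059182e-04,  1.11674432e-01,  9.93744472e-01, -8.28306666e-04]), 'contact_force': array([-0.96535608, -0.69497949, -0.04591125]), 'ft_torque': array([ 0.05223963, -0.01431819, -0.03865494]), 'finger_gap': 0.08556073990817423}
```

View pics/scene0.png

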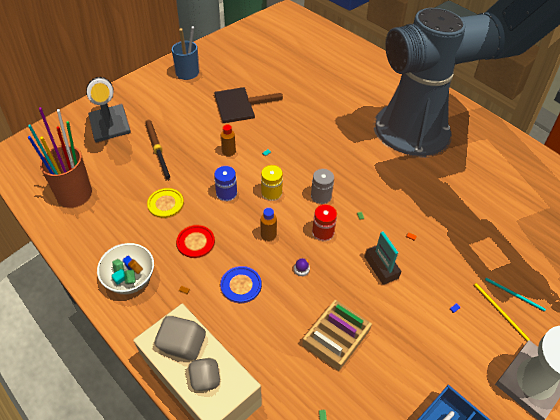

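View pics/top0.png

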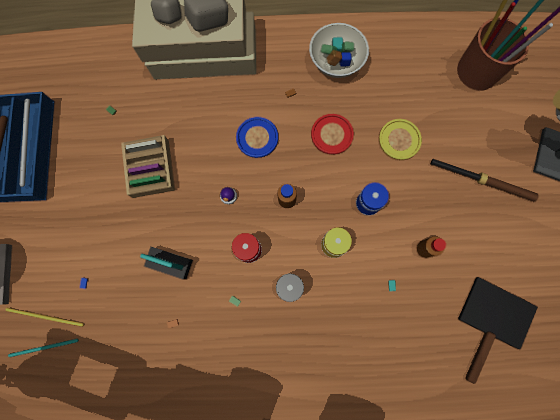

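View pics/wrist0.png

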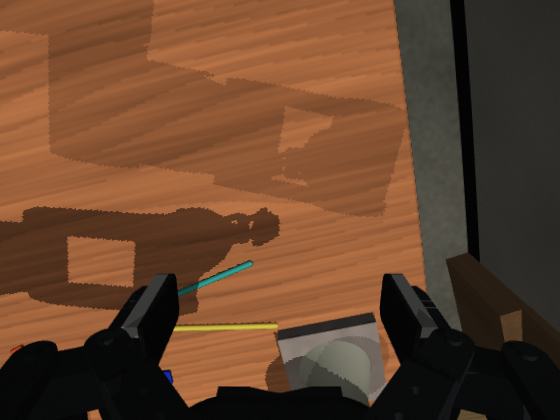

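The top view shows the three dishes (blue 257,137; red 332,133; yellow 400,139). It also shows the jars (blue 373,198; red 246,247; yellow 338,241; grey look-alike 289,287), the bottles (287,196 and 431,246), the plate block at 166,262 and the rack at 147,166. I'll enlarge crops next.

Run:
```python
import cv2
t=cv2.imread("pics/top0.png"); s=cv2.imread("pics/scene0.png")
def crop(im,x,y,w,h,k,n):
    c=cv2.resize(im[y:y+h,x:x+w],None,fx=k,fy=k,interpolation=cv2.INTER_CUBIC)
    for i in range(0,w,20): cv2.putText(c,str(x+i),(i*k,8),0,.3,(255,255,255),1); cv2.line(c,(i*k,8),(i*k,14),(255,255,255),1)
    for i in range(0,h,20): cv2.putText(c,str(y+i),(0,i*k+4),0,.3,(255,255,255),1);cv2.line(c,(18,i*k),(24,i*k),(255,255,255),1)
    cv2.imwrite(n,c)
crop(t,110,120,100,75,8,"pics/c_rack.png")
crop(t,130,235,80,50,10,"pics/c_plate.png")
crop(t,220,110,200,150,4,"pics/c_mid.png")
crop(s,290,220,120,150,4,"pics/c_s.png")
```

```text
(no output)
```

View pics/c_rack.png

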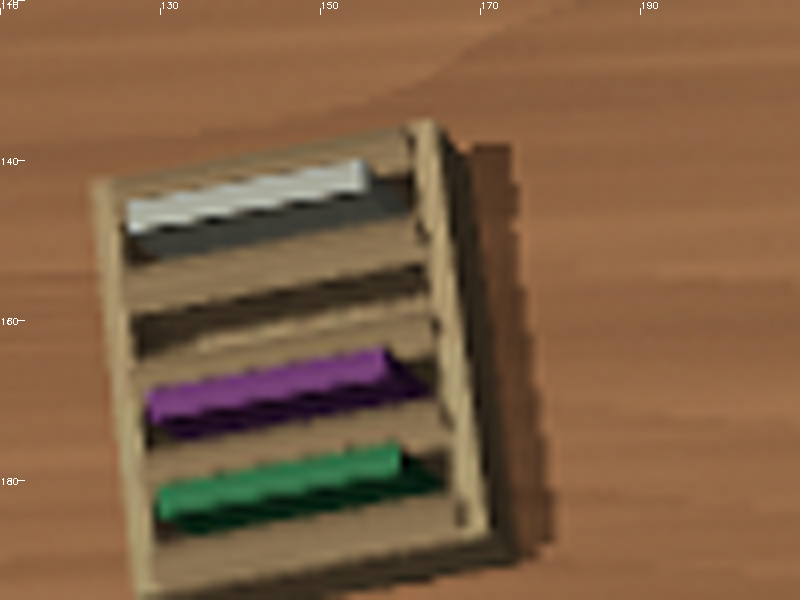

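View pics/c_plate.png

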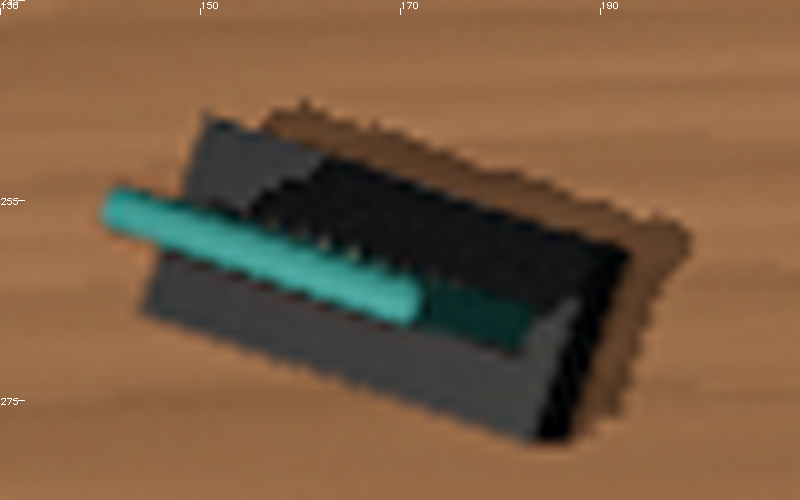

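View pics/c_mid.png

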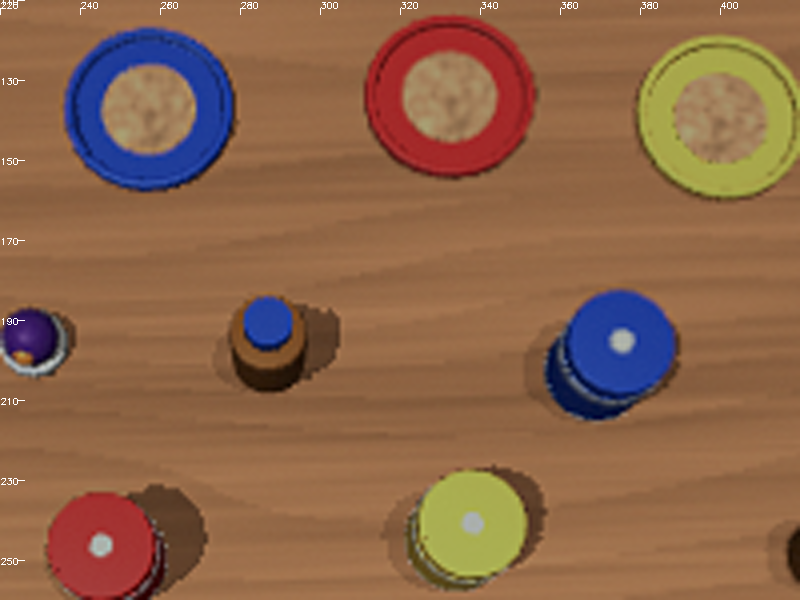

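View pics/c_s.png

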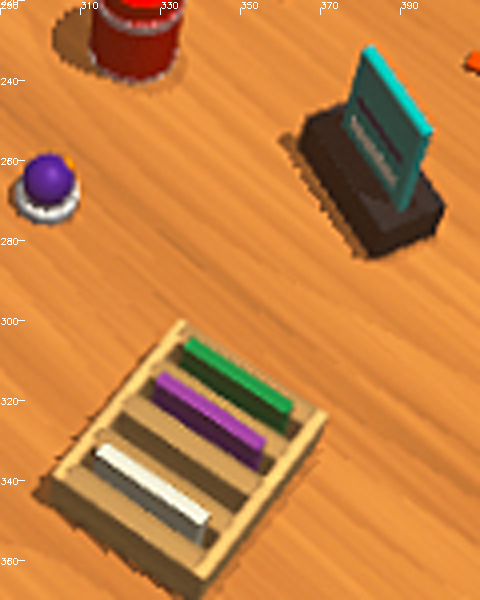

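```bash
cat > h.py <<'E'
import numpy as np, cv2
from bench import sensors, viewer
def ray(name,uv,p=None):
    p=p or viewer.camera_params(name)
    K=np.array([[p['fx'],0,p['cx']],[0,p['fy'],p['cy']],[0,0,1]])
    n=cv2.undistortPoints(np.array([[uv]],float),K,np.array([p['k1'],0,0,0]))[0,0]
    T=np.array(p['camera_from_world']); R=T[:3,:3]; c=-R.T@T[:3,3]
    return c,R.T@np.array([n[0],n[1],1])
def at(name,uv,z,p=None):
    c,d=ray(name,uv,p); return c+d*(z-c[2])/d[2]
def proj(name,P,p=None):
    p=p or viewer.camera_params(name)
    K=np.array([[p['fx'],0,p['cx']],[0,p['fy'],p['cy']],[0,0,1]]); T=np.array(p['camera_from_world'])
    return cv2.projectPoints(np.atleast_2d(np.array(P,float)),cv2.Rodrigues(T[:3,:3])[0],T[:3,3],K,np.array([p['k1'],0,0,0]))[0][:,0]
E
cat > m.py <<'E'
from h import *
np.set_printoptions(precision=4,suppress=True)
def ell(img,mask_rng,box):
    x,y,w,h=box; hsv=cv2.cvtColor(img,cv2.COLOR_BGR2HSV)[y:y+h,x:x+w]
    m=0
    for lo,hi in mask_rng: m=m|cv2.inRange(hsv,lo,hi)
    c=max(cv2.findContours(m,cv2.RETR_EXTERNAL,cv2.CHAIN_APPROX_NONE)[0],key=cv2.contourArea)
    e=cv2.fitEllipse(c); return (e[0][0]+x,e[0][1]+y),e[1]
t=cv2.imread("pics/top0.png")
R=[((0,120,60),(9,255,255)),((170,120,60),(180,255,255))];B=[((100,120,60),(130,255,255))];Y=[((24,110,60),(38,255,255))]
for n,r,b in (("dblue",B,(230,110,55,55)),("dred",R,(305,105,55,55)),("dyel",Y,(374,112,55,55))):
    c,ax=ell(t,r,b); print(n,c,ax,at("top",c,.008))
    
for n,uv,z in (("jblue",(375.5,195),.07),("jred",(244.5,246),.07),("jyel",(338,240.5),.07),("grey",(289.5,288),.07),("slb",(287,190.5),.084),("slr",(438,244),.084)):
    print(n,at("top",uv,z))
for n,a,b,z in (("plate",(140.7,255.8),(171.5,265),.096),("white",(126,147),(155.8,142),.05),("purple",(128.7,170.5),(158.5,165.5),.05),("green",(130.3,182.2),(160,177.3),.05)):
    A=at("top",a,z);Bb=at("top",b,z); d=Bb-A; print(n,A,Bb,(A+Bb)/2,"L",np.linalg.norm(d),"ang",np.degrees(np.arctan2(d[1],d[0])))
A=at("scene",(292+90/4,220+340/4-1),.05)
for n,a,b,z in (("plateS",(290+370/4,220+47/4),(290+430/4,220+130/4),.096),("whiteS",(290+97/4,220+450/4),(290+208/4,220+520/4),.05),("purpleS",(290+160/4,220+378/4),(290+263/4,220+440/4),.05)):
    A=at("scene",a,z);Bb=at("scene",b,z); d=Bb-A; print(n,A,Bb,(A+Bb)/2,"L",np.linalg.norm(d),"ang",np.degrees(np.arctan2(d[1],d[0])))
E
python3 m.py
```

```text
dblue (256.7539310455322, 136.93531227111816) (39.265716552734375, 41.214210510253906) [0.6635 0.05   0.008 ]
dred (332.03515625, 133.54876708984375) (40.16997146606445, 42.38185501098633) [ 0.6649 -0.1019  0.008 ]
dyel (400.09905433654785, 138.6925220489502) (39.0640754699707, 41.53551483154297) [ 0.6496 -0.2385  0.008 ]
jblue [ 0.5221 -0.167   0.07  ]
jred [0.4374 0.0717 0.07  ]
jyel [ 0.4418 -0.0946  0.07  ]
grey [ 0.3612 -0.0058  0.07  ]
slb [ 0.5326 -0.0071  0.084 ]
slr [ 0.428  -0.2679  0.084 ]
plate [0.4229 0.2508 0.096 ] [0.4056 0.196  0.096 ] [0.4142 0.2234 0.096 ] L 0.057447434428753164 ang -107.51834702313414
white [0.639  0.3026 0.05  ] [0.6463 0.2435 0.05  ] [0.6427 0.273  0.05  ] L 0.05960215085196057 ang -82.93911205890149
purple [0.5913 0.2952 0.05  ] [0.5987 0.2368 0.05  ] [0.595 0.266 0.05 ] L 0.05887825031643373 ang -82.76075765705332
green [0.5679 0.2912 0.05  ] [0.5752 0.2333 0.05  ] [0.5716 0.2622 0.05  ] L 0.058319532025992916 ang -82.83272169583849
plateS [0.4072 0.1994 0.096 ] [0.4252 0.2533 0.096 ] [0.4162 0.2263 0.096 ] L 0.05682512071546365 ang 71.5895978811563
whiteS [0.6522 0.2458 0.05  ] [0.6407 0.3063 0.05  ] [0.6464 0.2761 0.05  ] L 0.06150743813311073 ang 100.72933716420908
purpleS [0.603  0.2402 0.05  ] [0.5917 0.2967 0.05  ] [0.5974 0.2685 0.05  ] L 0.05760463775105886 ang 101.24482291732278
```

```bash
cat > go.py <<'E'
# usage: go.py x y z yang_deg
import sys
from h import *
from scipy.spatial.transform import Rotation as Ro
np.set_printoptions(precision=3,suppress=True)
s=sensors.observe(); q=s['tool_rot']; R=Ro.from_quat([q[1],q[2],q[3],q[0]])
x,y,z,a=map(float,sys.argv[1:5]); a=np.radians(a)
yv=np.array([np.cos(a),np.sin(a),0]); zv=np.array([0,0,-1.]); xv=np.cross(yv,zv)
T=Ro.from_matrix(np.c_[xv,yv,zv])
rv=(R.inv()*T).as_rotvec()/.5
d=np.array([x,y,z])-s['tool_pos']
print("t",s['time_s'],"pos",s['tool_pos'],"yang",np.degrees(np.arctan2(R.as_matrix()[1,1],R.as_matrix()[0,1])),"gap",s['finger_gap'],"F",s['contact_force'])
print("turn total (units .5rad)",rv,"(max/row .3)"); print("shift now axes (units .05)",R.inv().apply(d)/.05, "| target axes",T.inv().apply(d)/.05)
E
python3 go.py .4374 .0717 .16 77.2
```

```text
t 0.15 pos [0.138 0.609 0.231] yang 77.17631322613467 gap 0.08556073990817423 F [-0.965 -0.695 -0.046]
turn total (units .5rad) [-0.003 -0.001 -0.001] (max/row .3)
shift now axes (units .05) [-8.215 -9.146  1.424] | target axes [-8.211 -9.152  1.411]
```

Request:
jog_arm(plan=[0,0,0,-0.6,-0.67,0.1,1,0,0,0,-0.6,-0.67,0.1,1,0,0,0,-0.6,-0.67,0.1,1,0,0,0,-0.6,-0.67,0.1,1,0,0,0,-0.6,-0.67,0.1,1,0,0,0,-0.6,-0.67,0.1,1,0,0,0,-0.6,-0.67,0.1,1,0,0,0,-0.6,-0.67,0.1,1,0,0,0,-0.6,-0.67,0.1,1,0,0,0,0,0,0,1])

```text
time_s: 1.15
tool_pos: [0.3426, 0.2459, 0.1822]
tool_rot: [0.001, 0.109, 0.994, 0.002]
contact_force: [0.1, 0.8, 0.2]
finger_gap: 0.0855
```

```bash
python3 go.py .4374 .0717 .16 77.2
```

```text
t 1.15 pos [0.343 0.246 0.182] yang 77.4955762214267 gap 0.08550438853883174 F [0.115 0.819 0.221]
turn total (units .5rad) [0.008 0.004 0.01 ] (max/row .3)
shift now axes (units .05) [-2.605 -2.993  0.438] | target axes [-2.622 -2.978  0.444]
```

Request:
jog_arm(plan=[0,0,0,-0.6,-0.7,0.1,1,0,0,0,-0.6,-0.7,0.1,1,0,0,0,-0.6,-0.7,0.1,1,0,0,0,-0.5,-0.6,0.1,1,0,0,0,-0.2,-0.2,0,1,0,0,0,0,0,0,1,0,0,0,0,0,0,1])

```text
time_s: 1.85
tool_pos: [0.4362, 0.0775, 0.1615]
tool_rot: [0.002, 0.107, 0.994, 0.004]
contact_force: [0.0, -0.6, -0.3]
finger_gap: 0.0854
```

```bash
python3 go.py .4374 .0717 .16 77.2
python3 - <<'E'
from h import *
cv2.imwrite("pics/w1.png",viewer.grab_frame("wrist")[:,:,::-1])
print(proj("wrist",[[.4374,.0717,.07],[.4374,.0717,0]]))
E
```

```text
t 1.85 pos [0.436 0.077 0.162] yang 77.70549319888622 gap 0.08540192510620345 F [ 0.018 -0.558 -0.32 ]
turn total (units .5rad) [0.015 0.006 0.018] (max/row .3)
shift now axes (units .05) [-0.048 -0.108  0.03 ] | target axes [-0.049 -0.107  0.031]
[[268.94856532 214.13555096]
 [270.49602502 187.0552715 ]]
```

View pics/w1.png

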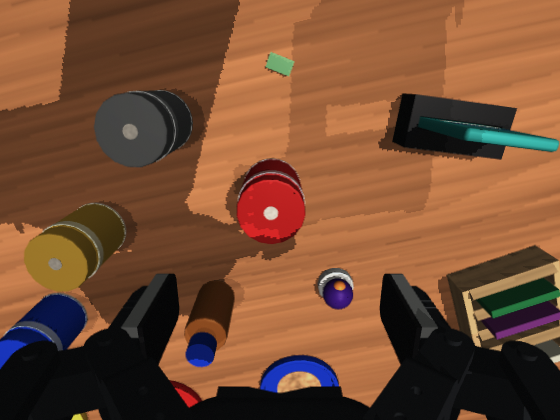

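The wrist picture shows the red lid dot at (271,213). The prediction was (269,214), so the estimate agrees to about 1 mm. Next I descend onto it.

Request:
jog_arm(plan=[0.015,0.006,0.018,-0.05,-0.1,0.3,1,0,0,0,0,0,0.5,1,0,0,0,0,0,0.5,1,0,0,0,0,0,0.5,1,0,0,0,0,0,0.4,1,0,0,0,0,0,0.2,1,0,0,0,0,0,0.1,1,0,0,0,0,0,0,1])

```text
time_s: 2.7
tool_pos: [0.4331, 0.085, 0.036]
tool_rot: [0.001, 0.102, 0.995, 0.001]
contact_force: [0.3, 0.2, -0.4]
finger_gap: 0.0857
```

```bash
python3 go.py .4374 .0717 .03 77.2
```

```text
t 2.7 pos [0.433 0.085 0.036] yang 78.31609056050098 gap 0.08572544446053813 F [ 0.337  0.236 -0.419]
turn total (units .5rad) [0.004 0.005 0.039] (max/row .3)
shift now axes (units .05) [-0.138 -0.244  0.12 ] | target axes [-0.143 -0.241  0.12 ]
```

Request:
jog_arm(plan=[0,0,0.04,-0.14,-0.24,0.1,1,0,0,0,0,0,0,1,0,0,0,0,0,0,1])

```text
time_s: 3.0
tool_pos: [0.4392, 0.0712, 0.0324]
tool_rot: [0.003, 0.112, 0.994, 0.001]
contact_force: [-0.4, 0.0, -0.1]
finger_gap: 0.0855
```

```bash
python3 go.py .4374 .0717 .03 77.2
```

```text
t 3.0 pos [0.439 0.071 0.032] yang 77.1349480145626 gap 0.0854559549672079 F [-0.384  0.011 -0.054]
turn total (units .5rad) [ 0.005  0.013 -0.002] (max/row .3)
shift now axes (units .05) [0.038 0.002 0.048] | target axes [0.037 0.002 0.049]
```

Request:
jog_arm(plan=[0,0,0,0,0,0,0,0,0,0,0,0,0,0,0,0,0,0,0,0,0,0,0,0,0,0,0,0,0,0,0,0,0,0,0,0,0,0,0,0,0,0])

```text
time_s: 3.6
tool_pos: [0.4399, 0.0706, 0.0338]
tool_rot: [0.005, 0.113, 0.994, 0.001]
contact_force: [-0.6, 0.1, -1.3]
finger_gap: 0.0482
```

```bash
python3 go.py .4374 .0717 .15 77.2
```

```text
t 3.6 pos [0.44  0.071 0.034] yang 77.05073870329586 gap 0.04819972047579286 F [-0.613  0.104 -1.319]
turn total (units .5rad) [ 0.006  0.018 -0.005] (max/row .3)
shift now axes (units .05) [ 0.033  0.017 -2.324] | target axes [ 0.054  0.01  -2.324]
```

Request:
jog_arm(plan=[0,0,0,0,0,-0.2,0,0,0,0,0,0,-0.4,0,0,0,0,0,0,-0.5,0,0,0,0,0,0,-0.5,0,0,0,0,0,0,-0.5,0,0,0,0,0,0,-0.3,0,0,0,0,0,0,0,0])

```text
time_s: 4.3
tool_pos: [0.4365, 0.0709, 0.1599]
tool_rot: [0.002, 0.113, 0.994, 0.001]
contact_force: [0.3, -0.5, -2.0]
finger_gap: 0.0484
```

```bash
python3 go.py .6649 -.1019 .15 77.2
```

```text
t 4.3 pos [0.436 0.071 0.16 ] yang 77.07550020491719 gap 0.048415942089710326 F [ 0.345 -0.456 -1.999]
turn total (units .5rad) [ 0.005  0.009 -0.004] (max/row .3)
shift now axes (units .05) [-5.224 -2.348  0.217] | target axes [-5.22  -2.359  0.198]
```

Request:
jog_arm(plan=[0,0,0,-0.3,-0.14,0,0,0,0,0,-0.6,-0.27,0,0,0,0,0,-0.6,-0.27,0,0,0,0,0,-0.6,-0.27,0,0,0,0,0,-0.6,-0.27,0,0,0,0,0,-0.6,-0.27,0,0,0,0,0,-0.6,-0.27,0,0,0,0,0,-0.6,-0.27,0,0,0,0,0,-0.4,-0.2,0,0,0,0,0,-0.2,-0.1,0,0])

```text
time_s: 5.3
tool_pos: [0.6652, -0.1128, 0.1447]
tool_rot: [-0.006, 0.112, 0.994, 0.001]
contact_force: [-0.3, 1.4, -1.4]
finger_gap: 0.0481
```

```bash
python3 go.py .6675 -.1025 .08 77.2
```

```text
t 5.3 pos [ 0.665 -0.113  0.145] yang 77.1010803336502 gap 0.04809066088144364 F [-0.302  1.387 -1.383]
turn total (units .5rad) [ 0.002 -0.026 -0.003] (max/row .3)
shift now axes (units .05) [-0.015  0.21   1.295] | target axes [0.001 0.211 1.294]
```

Request:
jog_arm(plan=[0,-0.026,0,0,0.2,0.2,0,0,0,0,0,0,0.4,0,0,0,0,0,0,0.4,0,0,0,0,0,0,0.3,0,0,0,0,0,0,0,0])

```text
time_s: 5.8
tool_pos: [0.6695, -0.1106, 0.0676]
tool_rot: [-0.003, 0.115, 0.993, 0.0]
contact_force: [-0.7, 0.3, -1.9]
finger_gap: 0.0478
```

```bash
python3 go.py .6675 -.1025 .038 77.2;  python3 - <<'E'
from h import *
cv2.imwrite("pics/t1.png",viewer.grab_frame("top")[:,:,::-1]);cv2.imwrite("pics/s1.png",viewer.grab_frame("scene")[:,:,::-1])
E
```

```text
t 5.8 pos [ 0.67  -0.111  0.068] yang 76.8128652084374 gap 0.04782915685228064 F [-0.733  0.256 -1.914]
turn total (units .5rad) [-0.    -0.011 -0.014] (max/row .3)
shift now axes (units .05) [0.073 0.149 0.593] | target axes [0.075 0.149 0.592]
```

View pics/s1.png

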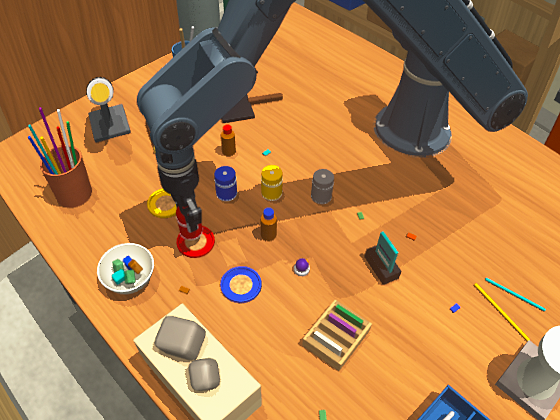

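The red jar hangs over the red dish at (195,235). I correct x and y first, then lower it slowly.

Request:
jog_arm(plan=[0,-0.01,-0.01,0.07,0.15,0.1,0,0,0,0,0,0,0,0,0,0,0,0,0,0,0])

```text
time_s: 6.2
tool_pos: [0.6712, -0.1027, 0.0674]
tool_rot: [0.005, 0.112, 0.994, -0.001]
contact_force: [-0.7, 0.4, -1.4]
finger_gap: 0.0479
```

```bash
python3 go.py .6675 -.1025 .038 77.2
```

```text
t 6.2 pos [ 0.671 -0.103  0.067] yang 77.14127642345998 gap 0.047922523597447864 F [-0.745  0.401 -1.39 ]
turn total (units .5rad) [-0.002  0.019 -0.002] (max/row .3)
shift now axes (units .05) [ 0.077 -0.013  0.587] | target axes [ 0.072 -0.013  0.588]
```

Request:
jog_arm(plan=[0,0.02,0,0.08,0,0.2,0,0,0,0,0,0,0.15,0,0,0,0,0,0,0.1,0,0,0,0,0,0,0,0])

```text
time_s: 6.6
tool_pos: [0.6678, -0.1015, 0.0447]
tool_rot: [0.001, 0.112, 0.994, -0.001]
contact_force: [-0.4, 0.2, -2.3]
finger_gap: 0.0483
```

```bash
python3 go.py .6675 -.1025 .038 77.2
```

```text
t 6.6 pos [ 0.668 -0.102  0.045] yang 77.18783942214672 gap 0.04834131514718409 F [-0.431  0.194 -2.295]
turn total (units .5rad) [-0.002  0.003 -0.   ] (max/row .3)
shift now axes (units .05) [ 0.001 -0.02   0.134] | target axes [ 0.001 -0.02   0.134]
```

Request:
jog_arm(plan=[0,0,0,0,0,0.06,0,0,0,0,0,0,0.06,0,0,0,0,0,0,0.03,0,0,0,0,0,0,0,0])

```text
time_s: 7.0
tool_pos: [0.6684, -0.1019, 0.0383]
tool_rot: [0.001, 0.112, 0.994, -0.001]
contact_force: [-0.1, 1.1, -2.3]
finger_gap: 0.0483
```

```bash
python3 go.py .6675 -.1025 .038 77.2
```

```text
t 7.0 pos [ 0.668 -0.102  0.038] yang 77.17932084797546 gap 0.048264191532800774 F [-0.082  1.094 -2.302]
turn total (units .5rad) [-0.002  0.005 -0.001] (max/row .3)
shift now axes (units .05) [ 0.014 -0.015  0.006] | target axes [ 0.014 -0.015  0.006]
```

Request:
jog_arm(plan=[0,0,0,0.01,0,0.04,0,0,0,0,0,0,0.02,0])

```text
time_s: 7.2
tool_pos: [0.6686, -0.102, 0.0379]
tool_rot: [0.002, 0.112, 0.994, -0.001]
contact_force: [-1.3, 0.4, 4.2]
finger_gap: 0.0483
```

Contact at +4 N. I release the jar and then retreat straight up.

Request:
jog_arm(plan=[0,0,0,0,0,0,1,0,0,0,0,0,0,1,0,0,0,0,0,0,1,0,0,0,0,0,0,1,0,0,0,0,0,0,1])

```text
time_s: 7.7
tool_pos: [0.6697, -0.1025, 0.0379]
tool_rot: [0.003, 0.112, 0.994, -0.001]
contact_force: [-0.9, -0.2, -0.6]
finger_gap: 0.0855
```

```bash
python3 go.py .6675 -.1025 .16 77.2;  python3 - <<'E'
from h import *
cv2.imwrite("pics/w2.png",viewer.grab_frame("wrist")[:,:,::-1])
E
```

```text
t 7.7 pos [ 0.67  -0.102  0.038] yang 77.1773711820332 gap 0.08547635780978348 F [-0.862 -0.225 -0.572]
turn total (units .5rad) [-0.003  0.014 -0.001] (max/row .3)
shift now axes (units .05) [ 0.025 -0.014 -2.442] | target axes [ 0.042 -0.01  -2.442]
```

View pics/w2.png

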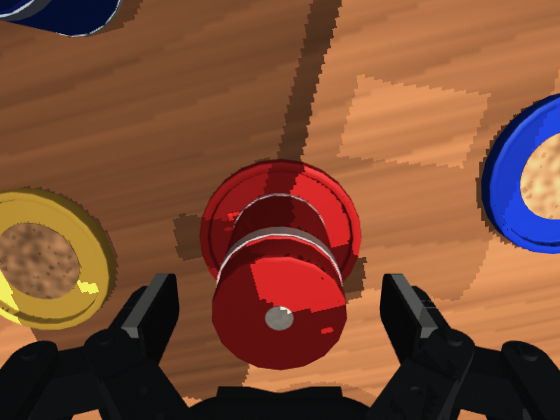

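The red jar stands inside the red dish, upright and released. Next is the blue jar.

Request:
jog_arm(plan=[0,0,0,0,0,-0.3,1,0,0,0,0,0,-0.6,1,0,0,0,0,0,-0.6,1,0,0,0,0,0,-0.6,1,0,0,0,0,0,-0.4,1,0,0,0,0,0,0,1])

```text
time_s: 8.35
tool_pos: [0.669, -0.1021, 0.171]
tool_rot: [0.003, 0.112, 0.994, -0.001]
contact_force: [-0.1, -0.1, 0.6]
finger_gap: 0.0851
```

```bash
python3 go.py .5221 -.167 .16 77.2
```

```text
t 8.35 pos [ 0.669 -0.102  0.171] yang 77.1712688047042 gap 0.08509411248851113 F [-0.12  -0.056  0.594]
turn total (units .5rad) [-0.003  0.014 -0.001] (max/row .3)
shift now axes (units .05) [ 2.578 -1.917  0.204] | target axes [ 2.578 -1.916  0.219]
```

Request:
jog_arm(plan=[0,0.01,0,0.25,-0.2,0,1,0,0,0,0.5,-0.37,0.05,1,0,0,0,0.5,-0.37,0.05,1,0,0,0,0.5,-0.37,0.05,1,0,0,0,0.5,-0.37,0,1,0,0,0,0.25,-0.2,0,1,0,0,0,0,0,0,1,0,0,0,0,0,0,1])

```text
time_s: 9.15
tool_pos: [0.5092, -0.1661, 0.1563]
tool_rot: [-0.008, 0.112, 0.994, 0.002]
contact_force: [0.3, -0.5, 0.7]
finger_gap: 0.0854
```

```bash
python3 go.py .5221 -.167 .09 77.2
python3 - <<'E'
from h import *
cv2.imwrite("pics/w3.png",viewer.grab_frame("wrist")[:,:,::-1])
print(proj("wrist",[[.5221,-.167,.07],[.5221,-.167,0]]))
E
```

```text
t 9.15 pos [ 0.509 -0.166  0.156] yang 77.18580444691887 gap 0.08540434822406966 F [ 0.318 -0.517  0.695]
turn total (units .5rad) [ 0.004 -0.033 -0.   ] (max/row .3)
shift now axes (units .05) [-0.277  0.038  1.321] | target axes [-0.256  0.041  1.325]
[[280.39066275 232.9894103 ]
 [279.9634307  203.32025827]]
```

View pics/w3.png

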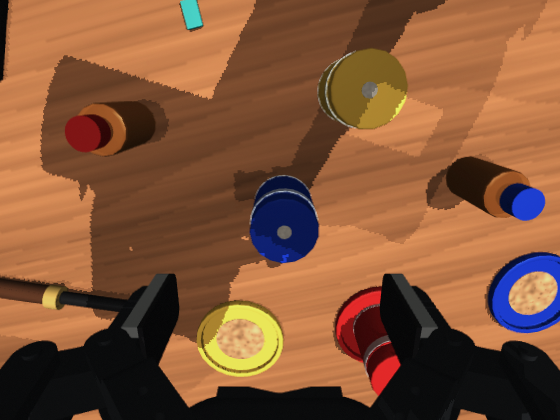

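The blue lid dot is at (284,232), against a prediction of (280,233). I take the jar to be at about (0.5225,-0.1645).

Request:
jog_arm(plan=[0,-0.033,0,-0.27,0.09,0.2,1,0,0,0,0,0,0.4,1,0,0,0,0,0,0.4,1,0,0,0,0,0,0.2,1,0,0,0,0,0,0,1,0,0,0,0,0,0,1])

```text
time_s: 9.8
tool_pos: [0.5329, -0.1629, 0.0914]
tool_rot: [0.005, 0.109, 0.994, 0.0]
contact_force: [-1.0, -0.4, 0.2]
finger_gap: 0.0855
```

```bash
python3 go.py .5225 -.1645 .032 77.2
```

```text
t 9.8 pos [ 0.533 -0.163  0.091] yang 77.5052227622135 gap 0.08551352287450943 F [-0.963 -0.442  0.239]
turn total (units .5rad) [0.003 0.02  0.011] (max/row .3)
shift now axes (units .05) [ 0.207 -0.079  1.186] | target axes [ 0.195 -0.078  1.188]
```

Request:
jog_arm(plan=[0,0.02,0.01,0.18,-0.07,0.2,1,0,0,0,0,0,0.3,1,0,0,0,0,0,0.3,1,0,0,0,0,0,0.2,1,0,0,0,0,0,0.1,1,0,0,0,0,0,0,1])

```text
time_s: 10.4
tool_pos: [0.5238, -0.1656, 0.0359]
tool_rot: [0.002, 0.111, 0.994, -0.001]
contact_force: [-0.2, 0.6, -0.2]
finger_gap: 0.0854
```

```bash
python3 go.py .5225 -.1645 .032 77.2
```

```text
t 10.4 pos [ 0.524 -0.166  0.036] yang 77.19752102581838 gap 0.08535917999392131 F [-0.154  0.643 -0.158]
turn total (units .5rad) [-0.001  0.008 -0.   ] (max/row .3)
shift now axes (units .05) [0.031 0.015 0.079] | target axes [0.031 0.015 0.079]
```

Request:
jog_arm(plan=[0,0.008,0,0.03,0.02,0.06,1,0,0,0,0,0,0,0,0,0,0,0,0,0,0,0,0,0,0,0,0,0,0,0,0,0,0,0,0,0,0,0,0,0,0,0,0,0,0,0,0,0,0])

```text
time_s: 11.1
tool_pos: [0.5236, -0.1647, 0.0349]
tool_rot: [0.002, 0.111, 0.994, -0.001]
contact_force: [-0.4, -0.3, -1.2]
finger_gap: 0.0484
```

```bash
python3 go.py .5225 -.1645 .15 77.2
```

```text
t 11.1 pos [ 0.524 -0.165  0.035] yang 77.20070426816677 gap 0.04843940594714469 F [-0.387 -0.254 -1.189]
turn total (units .5rad) [-0.003  0.007  0.   ] (max/row .3)
shift now axes (units .05) [ 0.015 -0.004 -2.303] | target axes [ 0.023 -0.    -2.303]
```

Request:
jog_arm(plan=[0,0,0,0,0,-0.2,0,0,0,0,0,0,-0.4,0,0,0,0,0,0,-0.5,0,0,0,0,0,0,-0.5,0,0,0,0,0,0,-0.5,0,0,0,0,0,0,-0.3,0,0,0,0,0,0,0,0])

```text
time_s: 11.8
tool_pos: [0.5221, -0.1637, 0.1612]
tool_rot: [0.0, 0.111, 0.994, -0.0]
contact_force: [-0.5, -1.2, -1.4]
finger_gap: 0.0479
```

```bash
python3 go.py .6645 .05 .15 77.2
```

```text
t 11.8 pos [ 0.522 -0.164  0.161] yang 77.20180995978858 gap 0.047882371395258305 F [-0.471 -1.215 -1.376]
turn total (units .5rad) [-0.002  0.001  0.   ] (max/row .3)
shift now axes (units .05) [-1.831  4.8    0.22 ] | target axes [-1.831  4.8    0.223]
```

Request:
jog_arm(plan=[0,0,0,-0.1,0.25,0,0,0,0,0,-0.2,0.5,0,0,0,0,0,-0.25,0.65,0,0,0,0,0,-0.25,0.65,0,0,0,0,0,-0.25,0.65,0,0,0,0,0,-0.25,0.65,0,0,0,0,0,-0.25,0.65,0,0,0,0,0,-0.2,0.5,0,0,0,0,0,-0.08,0.2,0,0,0,0,0,0,0,0,0])

```text
time_s: 12.8
tool_pos: [0.664, 0.0618, 0.1485]
tool_rot: [-0.01, 0.112, 0.994, 0.002]
contact_force: [0.1, -0.4, -1.0]
finger_gap: 0.0482
```

```bash
python3 go.py .6645 .05 .08 77.2
```

```text
t 12.8 pos [0.664 0.062 0.148] yang 77.09932261078741 gap 0.04818037138538294 F [ 0.107 -0.445 -1.016]
turn total (units .5rad) [ 0.003 -0.039 -0.003] (max/row .3)
shift now axes (units .05) [-0.089 -0.23   1.367] | target axes [-0.062 -0.228  1.369]
```

Request:
jog_arm(plan=[0,-0.039,0,-0.07,-0.22,0.2,0,0,0,0,0,0,0.4,0,0,0,0,0,0,0.4,0,0,0,0,0,0,0.3,0,0,0,0,0,0,0,0,0,0,0,0,0,0,0])

```text
time_s: 13.4
tool_pos: [0.6593, 0.0457, 0.0785]
tool_rot: [-0.004, 0.114, 0.993, -0.001]
contact_force: [0.0, 0.4, -0.0]
finger_gap: 0.0484
```

```bash
python3 go.py .6645 .05 .045 77.2
```

```text
t 13.4 pos [0.659 0.046 0.079] yang 76.92260752289886 gap 0.04840870877556181 F [ 0.016  0.427 -0.013]
turn total (units .5rad) [-0.005 -0.016 -0.01 ] (max/row .3)
shift now axes (units .05) [-0.087  0.108  0.67 ] | target axes [-0.082  0.106  0.671]
```

Request:
jog_arm(plan=[-0.005,-0.016,-0.01,-0.08,0.11,0.1,0,0,0,0,0,0,0.2,0,0,0,0,0,0,0.2,0,0,0,0,0,0,0.1,0,0,0,0,0,0,0,0])

```text
time_s: 13.9
tool_pos: [0.6666, 0.0502, 0.0485]
tool_rot: [0.003, 0.111, 0.994, 0.0]
contact_force: [1.0, 0.3, -1.3]
finger_gap: 0.0482
```

```bash
python3 go.py .6645 .05 .039 77.2
```

```text
t 13.9 pos [0.667 0.05  0.049] yang 77.22331978339736 gap 0.048209396857426895 F [ 0.998  0.262 -1.272]
turn total (units .5rad) [0.001 0.01  0.001] (max/row .3)
shift now axes (units .05) [ 0.041 -0.013  0.19 ] | target axes [ 0.04  -0.013  0.19 ]
```

Request:
jog_arm(plan=[0,0.01,0,0.04,-0.01,0.08,0,0,0,0,0,0,0.06,0,0,0,0,0,0,0.04,0,0,0,0,0,0,0.02,0,0,0,0,0,0,0.02,0])

```text
time_s: 14.4
tool_pos: [0.6646, 0.0503, 0.0384]
tool_rot: [0.0, 0.111, 0.994, 0.0]
contact_force: [-2.3, 0.4, 7.8]
finger_gap: 0.048
```

Touchdown at +7.8 N. I release and back off.

Request:
jog_arm(plan=[0,0,0,0,0,0,1,0,0,0,0,0,0,1,0,0,0,0,0,0,1,0,0,0,0,0,0,1,0,0,0,0,0,-0.3,1,0,0,0,0,0,-0.6,1,0,0,0,0,0,-0.6,1,0,0,0,0,0,-0.6,1,0,0,0,0,0,-0.4,1,0,0,0,0,0,0,1])

```text
time_s: 15.4
tool_pos: [0.6661, 0.05, 0.1728]
tool_rot: [0.003, 0.111, 0.994, 0.0]
contact_force: [0.6, 0.1, 0.4]
finger_gap: 0.0853
```

```bash
python3 go.py .4418 -.0946 .16 77.2;  python3 - <<'E'
from h import *
cv2.imwrite("pics/w4.png",viewer.grab_frame("wrist")[:,:,::-1])
E
```

```text
t 15.4 pos [0.666 0.05  0.173] yang 77.23520894012896 gap 0.08527946966938409 F [0.603 0.106 0.395]
turn total (units .5rad) [0.003 0.01  0.001] (max/row .3)
shift now axes (units .05) [ 3.738 -3.812  0.232] | target axes [ 3.735 -3.814  0.257]
```

View pics/w4.png

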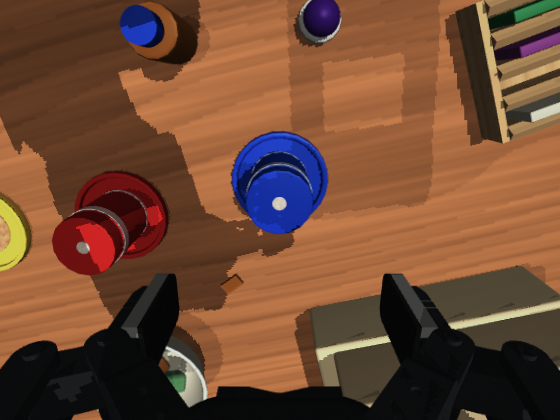

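The blue jar is centred in the blue dish, with the red one standing beside it. Next is the yellow jar.

Request:
jog_arm(plan=[0,0,0,0.3,-0.3,0,1,0,0,0,0.5,-0.5,0,1,0,0,0,0.5,-0.5,0,1,0,0,0,0.5,-0.5,0,1,0,0,0,0.5,-0.5,0,1,0,0,0,0.5,-0.5,0,1,0,0,0,0.4,-0.4,0,1,0,0,0,0.2,-0.2,0,1,0,0,0,0,0,0,1,0,0,0,0,0,0,1])

```text
time_s: 16.45
tool_pos: [0.447, -0.0788, 0.1612]
tool_rot: [-0.008, 0.111, 0.994, 0.003]
contact_force: [0.5, 0.0, 0.2]
finger_gap: 0.0854
```

```bash
python3 go.py .4418 -.0946 .09 77.2
python3 - <<'E'
from h import *
cv2.imwrite("pics/w5.png",viewer.grab_frame("wrist")[:,:,::-1])
print(proj("wrist",[[.4418,-.0946,.07],[.4418,-.0946,0]]))
E
```

```text
t 16.45 pos [ 0.447 -0.079  0.161] yang 77.29301200488449 gap 0.08537094715122759 F [0.493 0.014 0.184]
turn total (units .5rad) [ 0.009 -0.032  0.003] (max/row .3)
shift now axes (units .05) [ 0.01  -0.337  1.422] | target axes [ 0.031 -0.331  1.424]
[[253.34692461 211.06363946]
 [258.49716973 186.02961848]]
```

View pics/w5.png

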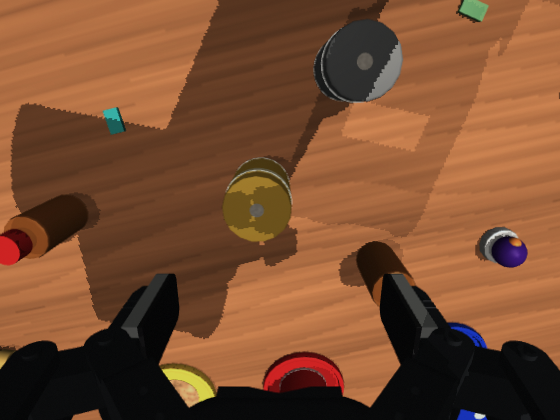

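The yellow lid dot is at (256,210), against a prediction of (253,211), so about 2 mm off in +y.

Request:
jog_arm(plan=[0.009,-0.032,0,0.02,-0.3,0.2,1,0,0,0,0,0,0.4,1,0,0,0,0,0,0.4,1,0,0,0,0,0,0.3,1,0,0,0,0,0,0,1,0,0,0,0,0,0,1])

```text
time_s: 17.1
tool_pos: [0.4504, -0.0922, 0.0935]
tool_rot: [0.004, 0.107, 0.994, -0.001]
contact_force: [-0.5, 0.6, -0.2]
finger_gap: 0.0852
```

```bash
python3 go.py .4418 -.093 .033 77.2
```

```text
t 17.1 pos [ 0.45  -0.092  0.093] yang 77.71246734818699 gap 0.08522437390895642 F [-0.511  0.612 -0.216]
turn total (units .5rad) [-0.002  0.016  0.018] (max/row .3)
shift now axes (units .05) [ 0.175 -0.051  1.208] | target axes [ 0.164 -0.054  1.209]
```

Request:
jog_arm(plan=[0,0.015,0.018,0.16,-0.05,0.2,1,0,0,0,0,0,0.3,1,0,0,0,0,0,0.3,1,0,0,0,0,0,0.2,1,0,0,0,0,0,0.1,1,0,0,0,0,0,0,1])

```text
time_s: 17.7
tool_pos: [0.4438, -0.0933, 0.0379]
tool_rot: [0.003, 0.111, 0.994, -0.002]
contact_force: [1.0, -0.0, -0.3]
finger_gap: 0.0857
```

```bash
python3 go.py .4418 -.093 .033 77.2
```

```text
t 17.7 pos [ 0.444 -0.093  0.038] yang 77.22811909736119 gap 0.08570372784901091 F [ 0.99  -0.001 -0.286]
turn total (units .5rad) [-0.006  0.012  0.001] (max/row .3)
shift now axes (units .05) [ 0.04  -0.002  0.098] | target axes [ 0.04  -0.002  0.098]
```

Request:
jog_arm(plan=[0,0.012,0,0.04,0,0.08,1,0,0,0,0,0,0,0,0,0,0,0,0,0,0,0,0,0,0,0,0,0,0,0,0,0,0,0,0,0,0,0,0,0,0,0,0,0,0,0,0,0,0])

```text
time_s: 18.4
tool_pos: [0.4425, -0.0933, 0.0354]
tool_rot: [0.001, 0.111, 0.994, -0.002]
contact_force: [0.8, -0.1, -2.7]
finger_gap: 0.0479
```

```bash
python3 go.py .4418 -.093 .15 77.2
```

```text
t 18.4 pos [ 0.442 -0.093  0.035] yang 77.23061142601631 gap 0.04793571044936816 F [ 0.821 -0.055 -2.73 ]
turn total (units .5rad) [-0.007  0.006  0.001] (max/row .3)
shift now axes (units .05) [ 0.008 -0.006 -2.292] | target axes [ 0.015  0.002 -2.292]
```

Request:
jog_arm(plan=[0,0,0,0,0,-0.2,0,0,0,0,0,0,-0.4,0,0,0,0,0,0,-0.5,0,0,0,0,0,0,-0.5,0,0,0,0,0,0,-0.5,0,0,0,0,0,0,-0.3,0,0,0,0,0,0,0,0])

```text
time_s: 19.1
tool_pos: [0.4407, -0.092, 0.1619]
tool_rot: [-0.0, 0.111, 0.994, -0.001]
contact_force: [-0.9, -0.6, -2.1]
finger_gap: 0.0484
```

```bash
python3 go.py .6502 -.2385 .15 77.2
```

```text
t 19.1 pos [ 0.441 -0.092  0.162] yang 77.23230434532292 gap 0.04836800521934174 F [-0.89  -0.62  -2.104]
turn total (units .5rad) [-0.006 -0.     0.001] (max/row .3)
shift now axes (units .05) [-4.734 -1.932  0.243] | target axes [-4.735 -1.93   0.238]
```

Request:
jog_arm(plan=[0,0,0,-0.3,-0.12,0,0,0,0,0,-0.6,-0.24,0,0,0,0,0,-0.6,-0.24,0,0,0,0,0,-0.6,-0.24,0,0,0,0,0,-0.6,-0.24,0,0,0,0,0,-0.6,-0.24,0,0,0,0,0,-0.6,-0.24,0,0,0,0,0,-0.4,-0.16,0,0,0,0,0,-0.15,-0.06,0,0,0,0,0,0,0,0,0])

```text
time_s: 20.1
tool_pos: [0.6345, -0.2272, 0.1496]
tool_rot: [-0.011, 0.111, 0.994, 0.003]
contact_force: [0.5, -0.4, -1.9]
finger_gap: 0.0476
```

```bash
python3 go.py .6502 -.2385 .08 77.2
```

```text
t 20.1 pos [ 0.635 -0.227  0.15 ] yang 77.25818555521947 gap 0.04756388442329032 F [ 0.505 -0.357 -1.902]
turn total (units .5rad) [ 0.007 -0.045  0.002] (max/row .3)
shift now axes (units .05) [-0.387 -0.156  1.383] | target axes [-0.355 -0.151  1.392]
```

Request:
jog_arm(plan=[0.007,-0.045,0,-0.25,-0.13,0.2,0,0,0,0,0,0,0.4,0,0,0,0,0,0,0.4,0,0,0,0,0,0,0.3,0,0,0,0,0,0,0,0,0,0,0,0,0,0,0])

```text
time_s: 20.7
tool_pos: [0.6373, -0.2302, 0.0799]
tool_rot: [-0.006, 0.11, 0.994, 0.003]
contact_force: [0.4, -0.3, -1.2]
finger_gap: 0.0481
```

```bash
python3 go.py .6502 -.2385 .045 77.2
```

```text
t 20.7 pos [ 0.637 -0.23   0.08 ] yang 77.35602432427352 gap 0.04812785393745993 F [ 0.391 -0.251 -1.218]
turn total (units .5rad) [ 0.008 -0.025  0.005] (max/row .3)
shift now axes (units .05) [-0.296 -0.109  0.694] | target axes [-0.288 -0.106  0.699]
```

Request:
jog_arm(plan=[0.008,-0.025,0.005,-0.29,-0.1,0,0,0,0,0,0,0,0,0,0,0,0,0,0,0.2,0,0,0,0,0,0,0.2,0,0,0,0,0,0,0.1,0,0,0,0,0,0,0,0])

```text
time_s: 21.3
tool_pos: [0.6494, -0.2369, 0.0557]
tool_rot: [-0.0, 0.111, 0.994, 0.0]
contact_force: [-0.5, -0.2, -1.8]
finger_gap: 0.0483
```

```bash
python3 go.py .6502 -.2385 .0394 77.2
```

```text
t 21.3 pos [ 0.649 -0.237  0.056] yang 77.2664466903198 gap 0.04830083635229194 F [-0.547 -0.238 -1.766]
turn total (units .5rad) [ 0.    -0.     0.002] (max/row .3)
shift now axes (units .05) [-0.023 -0.029  0.327] | target axes [-0.023 -0.029  0.327]
```

Request:
jog_arm(plan=[0,0,0,-0.02,-0.03,0.1,0,0,0,0,0,0,0.1,0,0,0,0,0,0,0.07,0,0,0,0,0,0,0.04,0,0,0,0,0,0,0.02,0])

```text
time_s: 21.8
tool_pos: [0.6499, -0.2386, 0.0391]
tool_rot: [-0.0, 0.111, 0.994, 0.0]
contact_force: [-2.9, 1.3, 9.3]
finger_gap: 0.0485
```

Request:
jog_arm(plan=[0,0,0,0,0,0,1,0,0,0,0,0,0,1,0,0,0,0,0,0,1,0,0,0,0,0,0,1,0,0,0,0,0,-0.3,1,0,0,0,0,0,-0.6,1,0,0,0,0,0,-0.6,1,0,0,0,0,0,-0.6,1,0,0,0,0,0,-0.6,1,0,0,0,0,0,-0.2,1])

```text
time_s: 22.8
tool_pos: [0.6503, -0.2389, 0.193]
tool_rot: [0.0, 0.111, 0.994, -0.0]
contact_force: [1.2, -0.6, -0.3]
finger_gap: 0.0857
```

```bash
python3 go.py .415 .2245 .18 -17.8;  python3 - <<'E'
from h import *
cv2.imwrite("pics/w6.png",viewer.grab_frame("wrist")[:,:,::-1])
E
```

```text
t 22.8 pos [ 0.65  -0.239  0.193] yang 77.26830872049862 gap 0.08569957781721141 F [ 1.246 -0.643 -0.292]
turn total (units .5rad) [0.001 0.001 3.319] (max/row .3)
shift now axes (units .05) [6.633 8.002 0.255] | target axes [ 7.385 -7.314  0.259]
```

View pics/w6.png

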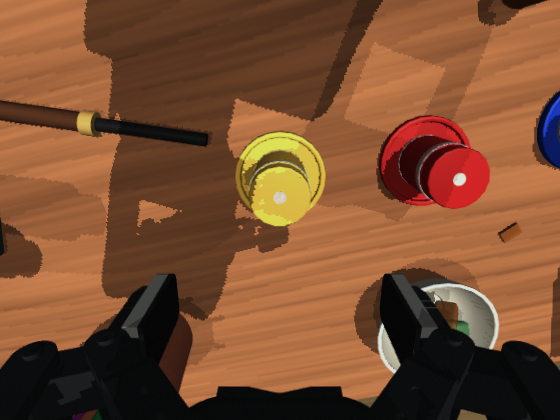

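All three jars stand in their dishes. Now the plate.

Request:
jog_arm(plan=[0,0,0,0.3,0.36,0,1,0,0,0,0.6,0.72,0,1,0,0,0,0.6,0.72,0,1,0,0,0,0.6,0.72,0,1,0,0,0,0.6,0.72,0,1,0,0,0,0.6,0.72,0,1,0,0,0,0.6,0.72,0,1,0,0,0,0.6,0.72,0,1,0,0,0,0.6,0.72,0,1,0,0,0,0.6,0.72,0,1])

```text
time_s: 23.85
tool_pos: [0.439, 0.1652, 0.1842]
tool_rot: [-0.003, 0.118, 0.993, -0.001]
contact_force: [1.4, -0.5, 0.0]
finger_gap: 0.0851
```

Request:
jog_arm(plan=[0,0,0.15,0.2,0.2,0,1,0,0,0.3,0,0,0,1,0,0,0.3,0,0,0,1,0,0,0.3,0,0,0,1,0,0,0.3,0,0,0,1,0,0,0.3,0,0,0,1,0,0,0.3,0,0,0,1,0,0,0.3,0,0,0,1,0,0,0.3,0,0,0,1,0,0,0.3,0,0,0,1])

```text
time_s: 24.85
tool_pos: [0.4157, 0.1827, 0.1754]
tool_rot: [-0.009, 0.739, 0.673, -0.013]
contact_force: [-0.2, 0.7, 0.2]
finger_gap: 0.0854
```

```bash
python3 go.py .415 .2245 .18 -17.8
```

```text
t 24.85 pos [0.416 0.183 0.175] yang -5.394218199245719 gap 0.08544595001817915 F [-0.226  0.734  0.156]
turn total (units .5rad) [-0.061  0.022  0.433] (max/row .3)
shift now axes (units .05) [ 0.831 -0.095 -0.095] | target axes [ 0.792 -0.269 -0.092]
```

Request:
jog_arm(plan=[-0.03,0.01,0.22,0.4,-0.1,-0.05,1,-0.03,0.01,0.2,0.4,-0.1,-0.05,1,0,0,0,0,0,0,1,0,0,0,0,0,0,1,0,0,0,0,0,0,1])

```text
time_s: 25.35
tool_pos: [0.4086, 0.2228, 0.1766]
tool_rot: [-0.001, 0.809, 0.588, -0.005]
contact_force: [0.3, -0.3, 0.8]
finger_gap: 0.0853
```

```bash
python3 go.py .415 .2245 .18 -17.8
python3 - <<'E'
from h import *
p=viewer.camera_params("wrist"); cv2.imwrite("pics/w7.png",viewer.grab_frame("wrist")[:,:,::-1])
import pickle; pickle.dump(p,open("w7.pkl","wb"))
print(proj("wrist",[[.4142,.2234,.096],[.4229,.2508,.096],[.4056,.196,.096]]))
E
```

```text
t 25.35 pos [0.409 0.223 0.177] yang -17.922882170802954 gap 0.08532976746404454 F [ 0.308 -0.341  0.822]
turn total (units .5rad) [-0.015  0.013 -0.004] (max/row .3)
shift now axes (units .05) [ 0.072  0.11  -0.069] | target axes [ 0.072  0.111 -0.067]
[[288.49879526 212.4046214 ]
 [288.63864953 170.05161495]
 [288.49918039 251.49831993]]
```

View pics/w7.png

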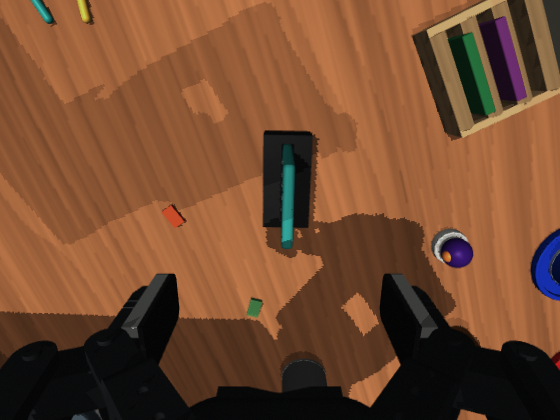

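The plate's top edge runs vertically in the wrist view, from about (288,165) to (287,248). It lines up with the jaws and is within 1-2 mm of the prediction.

Request:
jog_arm(plan=[-0.015,0.013,0,0.07,0.1,0,1,0,0,0,0,0,0,1,0,0,0,0,0,0.3,1,0,0,0,0,0,0.4,1,0,0,0,0,0,0.4,1,0,0,0,0,0,0.4,1,0,0,0,0,0,0.2,1,0,0,0,0,0,0,1])

```text
time_s: 26.2
tool_pos: [0.4193, 0.2224, 0.0897]
tool_rot: [0.001, 0.809, 0.587, 0.003]
contact_force: [0.3, 0.3, 0.2]
finger_gap: 0.0856
```

```bash
python3 go.py .4145 .2245 .064 -17.8
```

```text
t 26.2 pos [0.419 0.222 0.09 ] yang -18.081196857959494 gap 0.08555219904126313 F [0.286 0.291 0.215]
turn total (units .5rad) [ 0.011 -0.006 -0.01 ] (max/row .3)
shift now axes (units .05) [ 0.008 -0.106  0.514] | target axes [ 0.01  -0.103  0.515]
```

Request:
jog_arm(plan=[0.011,-0.006,-0.01,0,-0.1,0.1,1,0,0,0,0,0,0.2,1,0,0,0,0,0,0.15,1,0,0,0,0,0,0,1,0,0,0,0,0,0,1])

```text
time_s: 26.7
tool_pos: [0.4158, 0.2245, 0.0672]
tool_rot: [0.001, 0.808, 0.589, 0.002]
contact_force: [0.2, -1.0, -0.3]
finger_gap: 0.085
```

```bash
python3 go.py .4145 .2245 .064 -17.8
python3 - <<'E'
from h import *
import pickle
p=viewer.camera_params("wrist"); cv2.imwrite("pics/w8.png",viewer.grab_frame("wrist")[:,:,::-1]); pickle.dump(p,open("w8.pkl","wb"))
print(proj("wrist",[[.4142,.2234,.096],[.4229,.2508,.096],[.4056,.196,.096]]))
E
```

```text
t 26.7 pos [0.416 0.224 0.067] yang -17.758238890672917 gap 0.08495220372644831 F [ 0.173 -0.981 -0.316]
turn total (units .5rad) [ 0.006 -0.004  0.001] (max/row .3)
shift now axes (units .05) [-0.008 -0.025  0.063] | target axes [-0.008 -0.025  0.063]
[[277.72882377 320.30559166]
 [277.46398347 251.332614  ]
 [278.19600181 379.73637094]]
```

View pics/w8.png

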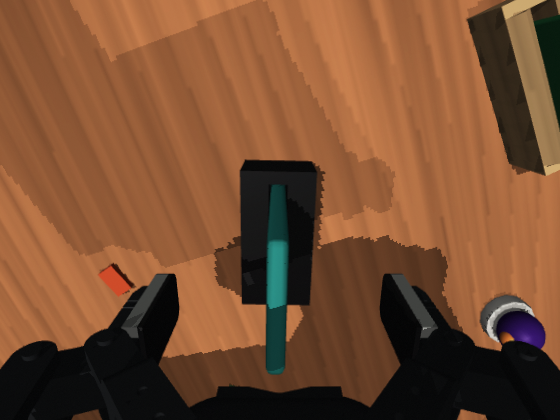

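The plate's near end is at (276,372), which puts it about 2 mm further along +tool x than I assumed. I nudge, lower and close.

Request:
jog_arm(plan=[0.006,0,0,0.04,-0.02,0.06,1,0,0,0,0,0,0,1,0,0,0,0,0,0,0,0,0,0,0,0,0,0,0,0,0,0,0,0,0,0,0,0,0,0,0,0,0,0,0,0,0,0,0,0,0,0,0,0,0,0,0,0,0,0,0,0,0,0,0,0,0,0,0,0])

```text
time_s: 27.75
tool_pos: [0.4159, 0.2272, 0.065]
tool_rot: [-0.0, 0.808, 0.589, 0.002]
contact_force: [0.3, -0.5, 0.3]
finger_gap: 0.0069
```

```bash
python3 go.py .4145 .2245 .15 -17.8
```

```text
t 27.75 pos [0.416 0.227 0.065] yang -17.771419563737485 gap 0.006898952169281903 F [ 0.315 -0.483  0.329]
turn total (units .5rad) [ 0.003 -0.007  0.001] (max/row .3)
shift now axes (units .05) [-0.055 -0.008 -1.7  ] | target axes [-0.06  -0.011 -1.699]
```

Request:
jog_arm(plan=[0,0,0,0,0,-0.15,0,0,0,0,0,0,-0.25,0,0,0,0,0,0,-0.3,0,0,0,0,0,0,-0.4,0,0,0,0,0,0,-0.5,0,0,0,0,0,0,-0.4,0,0,0,0,0,0,-0.2,0,0,0,0,0,0,0,0])

```text
time_s: 28.55
tool_pos: [0.4149, 0.2263, 0.1804]
tool_rot: [-0.0, 0.808, 0.59, 0.001]
contact_force: [-0.4, 0.2, -1.0]
finger_gap: 0.0075
```

```bash
python3 go.py .619 .2695 .17 7.15;  python3 - <<'E'
from h import *
cv2.imwrite("pics/w9.png",viewer.grab_frame("wrist")[:,:,::-1]); cv2.imwrite("pics/s9.png",viewer.grab_frame("scene")[:,:,::-1])
E
```

```text
t 28.55 pos [0.415 0.226 0.18 ] yang -17.742736373777635 gap 0.007458114631031048 F [-0.395  0.193 -0.984]
turn total (units .5rad) [ 0.002 -0.003 -0.869] (max/row .3)
shift now axes (units .05) [2.067 3.624 0.213] | target axes [0.35  4.157 0.208]
```

View pics/w9.png

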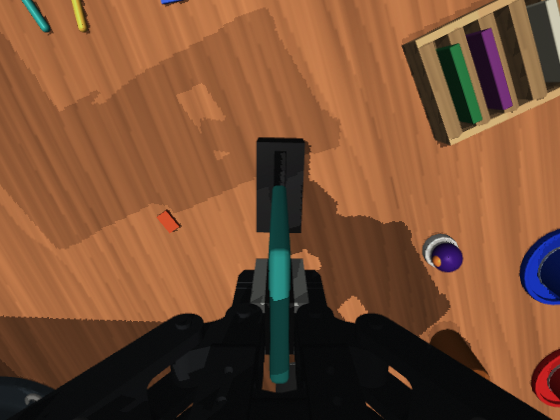

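View pics/s9.png

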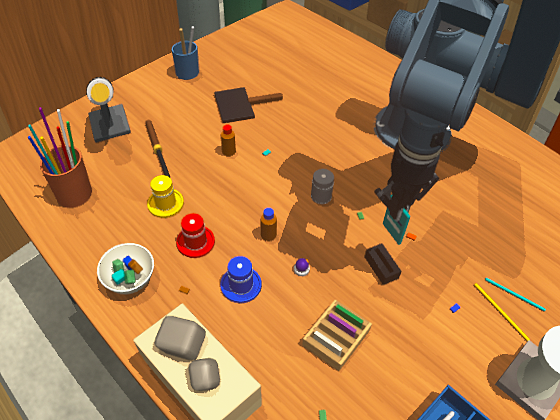

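The plate is free and held, and all the jars stand in their dishes. I move over to the rack.

Request:
jog_arm(plan=[0,0,0,0.2,0.35,0,0,0,0,0,0.3,0.53,0,0,0,0,0,0.3,0.53,0,0,0,0,0,0.3,0.53,0,0,0,0,0,0.3,0.53,0,0,0,0,0,0.2,0.35,0,0,0,0,-0.2,0,0,0,0,0,0,-0.25,0,0,0,0,0,0,-0.25,0,0,0,0,0,0,0,0,0,0,0])

```text
time_s: 29.65
tool_pos: [0.5683, 0.2571, 0.1575]
tool_rot: [-0.01, 0.688, 0.725, -0.016]
contact_force: [0.6, -0.5, -0.2]
finger_gap: 0.007
```

```bash
python3 go.py .619 .2695 .17 7.15
```

```text
t 29.65 pos [0.568 0.257 0.157] yang 2.979470388432738 gap 0.007045736711458167 F [ 0.564 -0.482 -0.224]
turn total (units .5rad) [-0.074  0.01  -0.145] (max/row .3)
shift now axes (units .05) [ 0.193  1.015 -0.289] | target axes [ 0.12   1.036 -0.25 ]
```

Request:
jog_arm(plan=[-0.07,0.01,-0.14,0,0,-0.2,0,0,0,0,0,0,0,0,0,0,0,0,0,0,0])

```text
time_s: 29.95
tool_pos: [0.5665, 0.2565, 0.1631]
tool_rot: [-0.003, 0.665, 0.747, -0.004]
contact_force: [0.7, 0.7, -0.8]
finger_gap: 0.0074
```

```bash
python3 go.py .619 .2695 .17 7.15
cat > crop.py <<'E'
import cv2
def crop(im,x,y,w,h,k,n):
    c=cv2.resize(im[y:y+h,x:x+w],None,fx=k,fy=k,interpolation=cv2.INTER_CUBIC)
    for i in range(0,w,20): cv2.putText(c,str(x+i),(i*k,8),0,.3,(255,255,255),1); cv2.line(c,(i*k,8),(i*k,14),(255,255,255),1)
    for i in range(0,h,20): cv2.putText(c,str(y+i),(0,i*k+4),0,.3,(255,255,255),1);cv2.line(c,(18,i*k),(24,i*k),(255,255,255),1)
    cv2.imwrite(n,c)
E
python3 - <<'E'
from h import *
from crop import crop
import pickle
p=viewer.camera_params("wrist"); im=viewer.grab_frame("wrist")[:,:,::-1]; cv2.imwrite("pics/w10.png",im); pickle.dump(p,open("w10.pkl","wb"))
print(proj("wrist",[[.619,.2695,.006],[.6427,.273,.05],[.595,.266,.05]],p))
crop(im,240,80,200,150,4,"pics/w10c.png")
E
```

```text
t 29.95 pos [0.566 0.256 0.163] yang 6.610408761024439 gap 0.007406418032053296 F [ 0.71   0.699 -0.807]
turn total (units .5rad) [-0.019  0.002 -0.019] (max/row .3)
shift now axes (units .05) [ 0.138  1.072 -0.149] | target axes [ 0.128  1.075 -0.138]
[[343.25298772 178.75131759]
 [384.80182864 192.40431965]
 [320.27074464 194.03336954]]
```

View pics/w10.png

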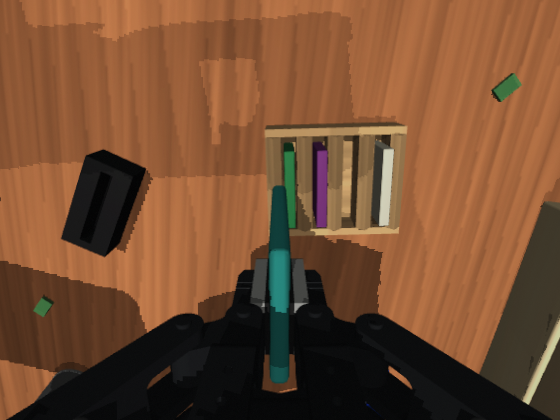

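View pics/w10c.png

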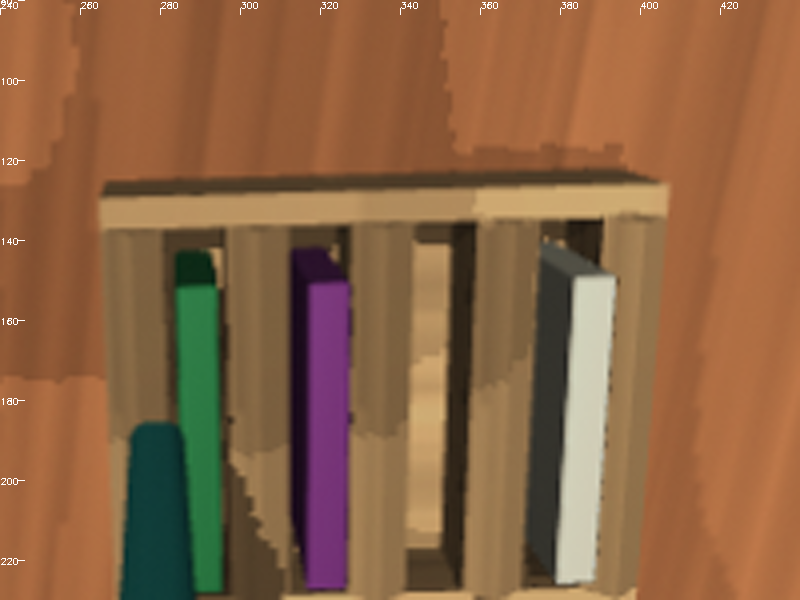

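Run:
```python
from h import *
import pickle
np.set_printoptions(precision=4,suppress=True)
p=pickle.load(open("w10.pkl","rb")); M={}
for n,a,b,z in (("green",(289,151.5),(292.3,227.3),.05),("purple",(322.1,150.3),(321.5,226.7),.05),("white",(389,149),(383.8,225.5),.05),("slotfloor",(347.5,141),(345.5,217),.006)):
    A=at("wrist",a,z,p);B=at("wrist",b,z,p);d=A-B;M[n]=(A+B)/2
    print(n,A,B,M[n],np.linalg.norm(d),np.degrees(np.arctan2(d[1],d[0])))
print((M['purple']+M['white'])/2, np.linalg.norm(M['white']-M['purple']))
# held plate: bottom far corner and top ends, expressed
print(proj("wrist",[[.5665-.03*np.sin(np.radians(6.6)),.2565+.03*np.cos(np.radians(6.6)),.104]],p))
```

```text
green [0.5678 0.2949 0.05  ] [0.5777 0.2369 0.05  ] [0.5727 0.2659 0.05  ] 0.058814085669693705 99.62554043174052
purple [0.5913 0.2986 0.05  ] [0.5999 0.2401 0.05  ] [0.5956 0.2694 0.05  ] 0.05910795839244391 98.36997166238633
white [0.639  0.3053 0.05  ] [0.6475 0.2468 0.05  ] [0.6432 0.2761 0.05  ] 0.05909943241460817 98.30460016874572
slotfloor [0.617 0.302 0.006] [0.6271 0.235  0.006 ] [0.622  0.2685 0.006 ] 0.06777295436026597 98.56758247613963
[0.6194 0.2727 0.05  ] 0.048060029461637975
[[280.583  181.2109]]
```

```bash
python3 go.py .6195 .272 .14 8.3
```

```text
t 30.0 pos [0.567 0.257 0.163] yang 6.637976073259997 gap 0.007104539139059527 F [-0.326  0.484 -1.463]
turn total (units .5rad) [-0.019  0.002 -0.058] (max/row .3)
shift now axes (units .05) [0.186 1.092 0.453] | target axes [0.154 1.093 0.463]
```

Request:
jog_arm(plan=[-0.019,0,-0.058,0.05,0.3,0,0,0,0,0,0.05,0.4,0,0,0,0,0,0.04,0.3,0.1,0,0,0,0,0,0.05,0.15,0,0,0,0,0,0,0,0,0,0,0,0,0,0,0])

```text
time_s: 30.6
tool_pos: [0.6165, 0.2702, 0.1462]
tool_rot: [-0.002, 0.657, 0.754, -0.004]
contact_force: [-0.3, 1.1, -1.0]
finger_gap: 0.0068
```

```bash
python3 go.py .6195 .272 .13 8.3
```

```text
t 30.6 pos [0.617 0.27  0.146] yang 7.857573761504461 gap 0.006833936211710549 F [-0.341  1.141 -1.045]
turn total (units .5rad) [-0.017  0.004 -0.015] (max/row .3)
shift now axes (units .05) [0.027 0.067 0.324] | target axes [0.026 0.064 0.325]
```

Request:
jog_arm(plan=[-0.017,0,-0.015,0.03,0.06,0.1,0,0,0,0,0,0,0.15,0,0,0,0,0,0,0.05,0,0,0,0,0,0,0,0,0,0,0,0,0,0,0])

```text
time_s: 31.1
tool_pos: [0.6168, 0.2719, 0.1298]
tool_rot: [0.0, 0.654, 0.756, -0.002]
contact_force: [0.3, 0.4, -1.8]
finger_gap: 0.0071
```

```bash
python3 go.py .6195 .272 .13 8.3
python3 - <<'E'
from h import *
from crop import crop
im=viewer.grab_frame("wrist")[:,:,::-1]; cv2.imwrite("pics/w11.png",im); s=viewer.grab_frame("scene")[:,:,::-1]; t=viewer.grab_frame("top")[:,:,::-1]
crop(im,200,100,200,150,4,"pics/w11c.png"); crop(s,280,260,120,100,6,"pics/s11c.png"); crop(t,100,110,120,90,6,"pics/t11c.png")
E
```

```text
t 31.1 pos [0.617 0.272 0.13 ] yang 8.300173986164339 gap 0.007112595901643191 F [ 0.348  0.419 -1.81 ]
turn total (units .5rad) [-0.005  0.004  0.   ] (max/row .3)
shift now axes (units .05) [-0.005  0.053 -0.005] | target axes [-0.005  0.053 -0.005]
```

View pics/w11c.png

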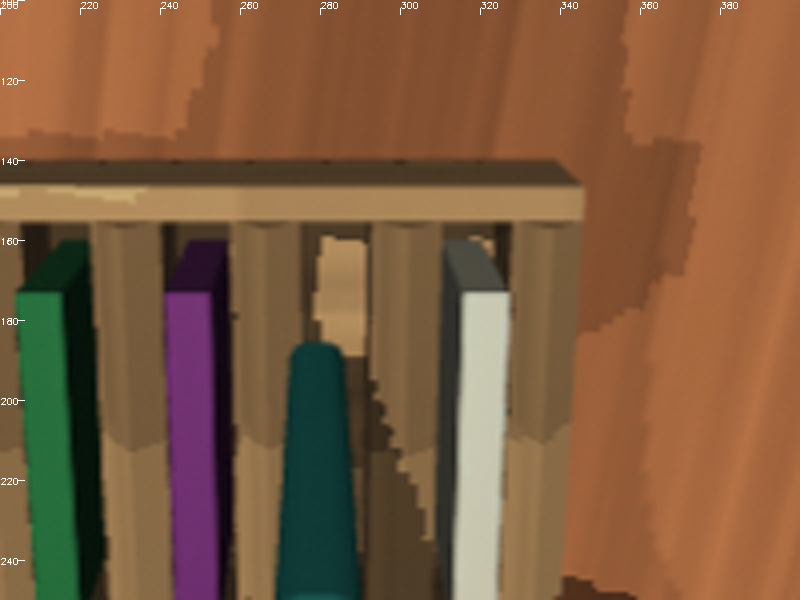

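View pics/s11c.png

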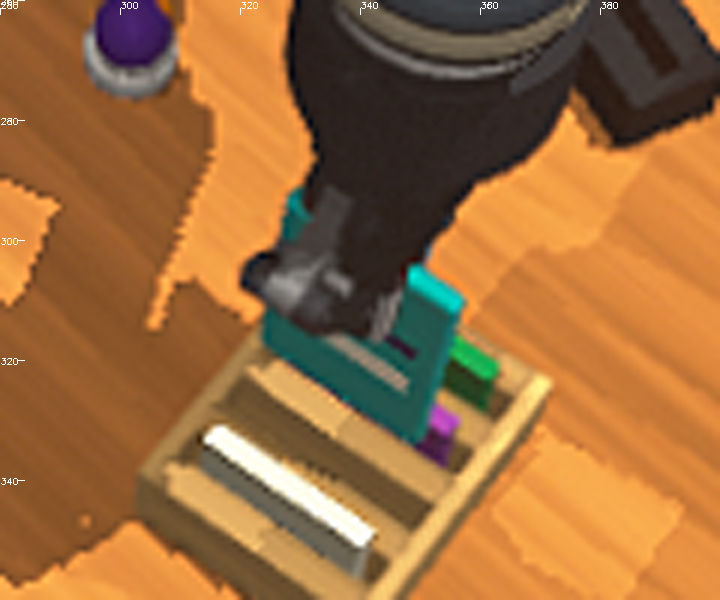

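View pics/t11c.png

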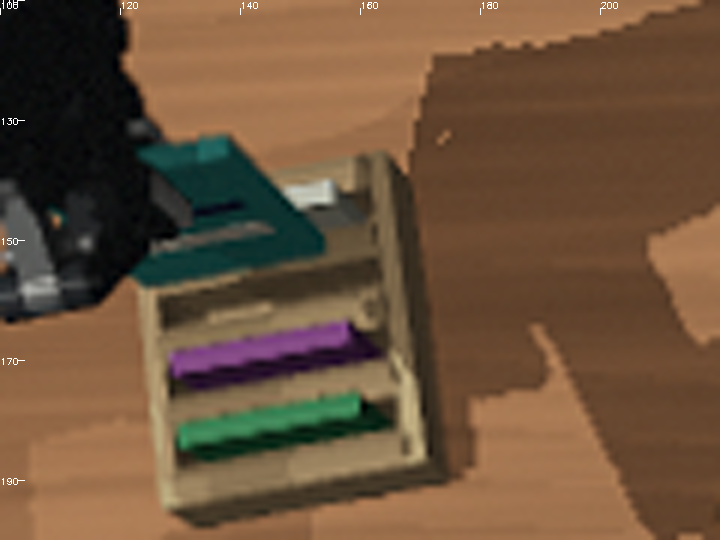

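In the wrist view the held plate's lower end is at column 280. The neighbours (247 and 321) have their mean at 284, so it is about 2.7 mm short, which agrees with the pose numbers. I shift by that much.

Request:
jog_arm(plan=[-0.005,0.004,0,0,0.055,0.05,0,0,0,0,0,0,0.1,0,0,0,0,0,0,0.1,0,0,0,0,0,0,0,0,0,0,0,0,0,0,0])

```text
time_s: 31.75
tool_pos: [0.6206, 0.2723, 0.1168]
tool_rot: [0.001, 0.654, 0.756, 0.001]
contact_force: [-1.1, 0.5, -0.5]
finger_gap: 0.0072
```

```bash
python3 go.py .6195 .272 .105 8.3
```

```text
t 31.75 pos [0.621 0.272 0.117] yang 8.288505633497136 gap 0.007245746272828314 F [-1.053  0.461 -0.531]
turn total (units .5rad) [ 0.004 -0.    -0.   ] (max/row .3)
shift now axes (units .05) [-0.003 -0.023  0.237] | target axes [-0.003 -0.022  0.237]
```

Request:
jog_arm(plan=[0.004,0,0,0,-0.02,0.05,0,0,0,0,0,0,0.1,0,0,0,0,0,0,0.08,0,0,0,0,0,0,0,0,0,0,0,0,0,0,0])

```text
time_s: 32.25
tool_pos: [0.6193, 0.2722, 0.1041]
tool_rot: [-0.0, 0.654, 0.756, -0.0]
contact_force: [-0.0, 0.3, -1.2]
finger_gap: 0.007
```

```bash
python3 go.py .6195 .272 .065 8.3
python3 - <<'E'
from h import *
from crop import crop
im=viewer.grab_frame("wrist")[:,:,::-1]; s=viewer.grab_frame("scene")[:,:,::-1]
crop(im,200,100,200,150,4,"pics/w12c.png"); crop(s,280,260,120,100,6,"pics/s12c.png")
print(proj("wrist",[[.5956+.0238,.27274,.05],[.5913,.2986,.05],[.639,.3053,.05]]))
E
```

```text
t 32.25 pos [0.619 0.272 0.104] yang 8.291512118019899 gap 0.007026064097674475 F [-0.013  0.281 -1.209]
turn total (units .5rad) [-0.001 -0.    -0.   ] (max/row .3)
shift now axes (units .05) [-0.004  0.003  0.781] | target axes [-0.004  0.003  0.781]
[[279.7078101  231.37531944]
 [237.53751762 183.2127785 ]
 [321.99840378 183.68886786]]
```

View pics/w12c.png

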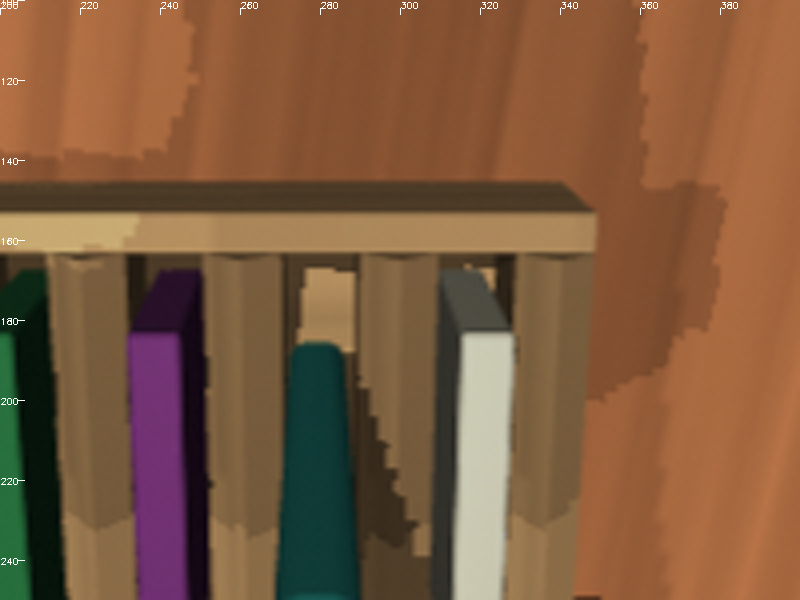

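View pics/s12c.png

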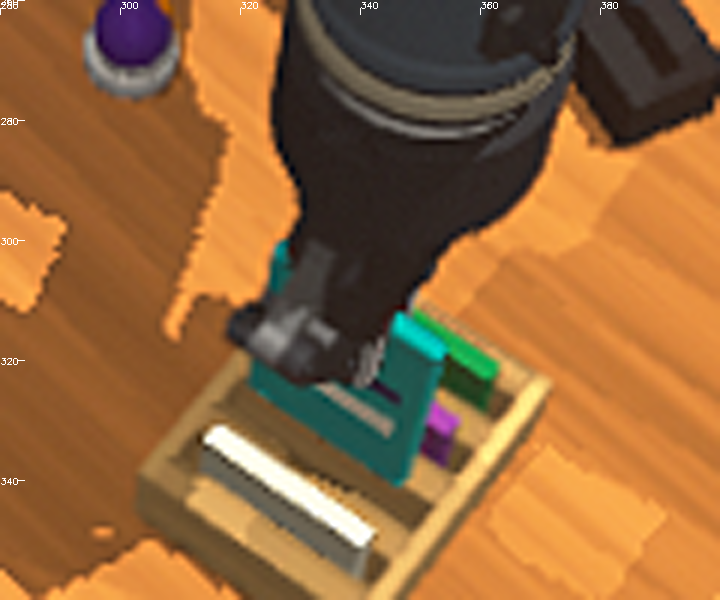

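The plate's end at column 279.5 matches the mean of purple (238) and white (321.5), 279.8. It is aligned, so I descend slowly.

Request:
jog_arm(plan=[0,0,0,0,0,0.1,0,0,0,0,0,0,0.1,0,0,0,0,0,0,0.1,0,0,0,0,0,0,0.05,0,0,0,0,0,0,0,0])

```text
time_s: 32.85
tool_pos: [0.6195, 0.2722, 0.0853]
tool_rot: [-0.0, 0.654, 0.756, 0.0]
contact_force: [-0.5, 0.1, -0.9]
finger_gap: 0.0067
```

```bash
python3 go.py .6195 .272 .065 8.3
```

```text
t 32.85 pos [0.619 0.272 0.085] yang 8.288864460259136 gap 0.006724789292969169 F [-0.511  0.132 -0.888]
turn total (units .5rad) [-0.    -0.001 -0.   ] (max/row .3)
shift now axes (units .05) [-0.004 -0.     0.406] | target axes [-0.004 -0.     0.406]
```

No contact. I carry on down.

Request:
jog_arm(plan=[0,0,0,0,0,0.1,0,0,0,0,0,0,0.1,0,0,0,0,0,0,0.08,0,0,0,0,0,0,0.05,0,0,0,0,0,0,0.03,0])

```text
time_s: 33.35
tool_pos: [0.6196, 0.2723, 0.0658]
tool_rot: [-0.0, 0.654, 0.756, 0.0]
contact_force: [-0.6, 0.6, -1.1]
finger_gap: 0.0073
```

```bash
python3 go.py .6195 .272 .065 8.3
```

```text
t 33.35 pos [0.62  0.272 0.066] yang 8.28984753993655 gap 0.007323633621643961 F [-0.56   0.634 -1.116]
turn total (units .5rad) [ 0.    -0.001 -0.   ] (max/row .3)
shift now axes (units .05) [-0.005 -0.003  0.016] | target axes [-0.005 -0.003  0.016]
```

Request:
jog_arm(plan=[0,0,0,0,0,0.03,0,0,0,0,0,0,0.03,0])

```text
time_s: 33.55
tool_pos: [0.6199, 0.2722, 0.065]
tool_rot: [0.0, 0.654, 0.756, 0.0]
contact_force: [-1.9, -1.3, 10.1]
finger_gap: 0.0073
```

The plate is on the slot floor at TCP z 0.065, the same height as in its block. I release.

Request:
jog_arm(plan=[0,0,0,0,0,0,0.4,0,0,0,0,0,0,0.4,0,0,0,0,0,0,0.6,0,0,0,0,0,0,0.6,0,0,0,0,0,-0.2,0.6,0,0,0,0,0,-0.5,0.6,0,0,0,0,0,-0.6,0.6,0,0,0,0,0,-0.6,0.6,0,0,0,0,0,-0.6,0.6,0,0,0,0,0,-0.4,0.6])

```text
time_s: 34.55
tool_pos: [0.6183, 0.2717, 0.2142]
tool_rot: [-0.002, 0.654, 0.756, -0.002]
contact_force: [0.5, 0.2, -0.1]
finger_gap: 0.0512
```

Request:
jog_arm(plan=[0,0,0,0,0,-0.4,0.6,0,0,0,0,-0.6,0,0.6,0,0,0,0,-0.8,0,0.6,0,0,0,0,-0.8,0,0.6,0,0,0,0,-0.8,0,0.6,0,0,0,0,-0.6,0,0.6,0,0,0,0,0,0,0.6,0,0,0,0,0,0,0.6])

```text
time_s: 35.35
tool_pos: [0.4375, 0.2454, 0.2447]
tool_rot: [0.004, 0.654, 0.756, 0.006]
contact_force: [0.2, -1.1, -0.2]
finger_gap: 0.0513
```

Run:
```python
from h import *
from crop import crop
for n in ("scene","top"):
    im=viewer.grab_frame(n)[:,:,::-1]; cv2.imwrite(f"pics/{n}F.png",im)
    if n=="top": crop(im,110,120,100,75,8,"pics/tF1.png"); crop(im,220,90,200,150,4,"pics/tF2.png")
    else: crop(im,140,160,200,150,4,"pics/sF2.png")
```

```text
(no output)
```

View pics/sceneF.png

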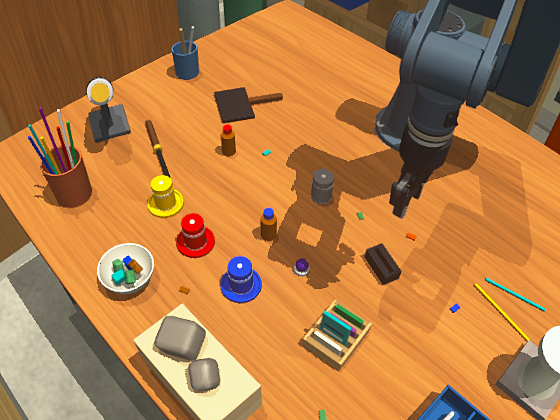

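View pics/tF1.png

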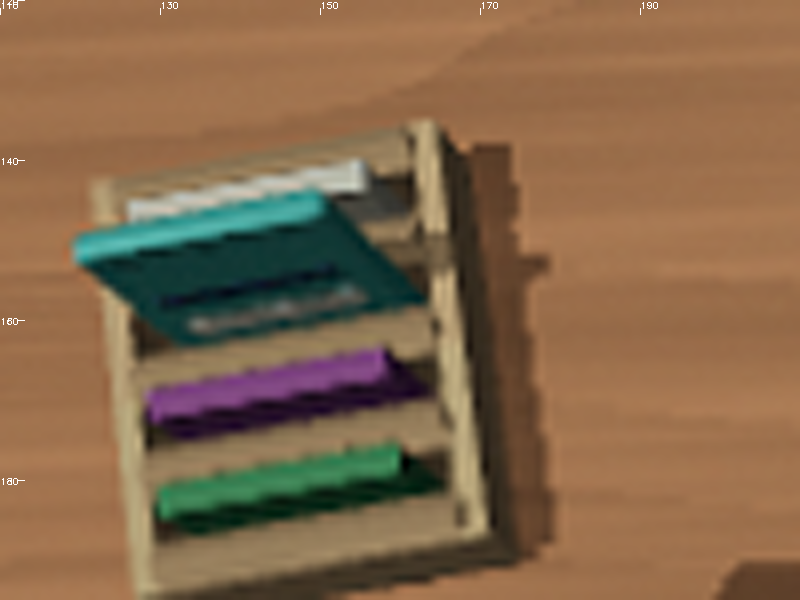

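View pics/tF2.png

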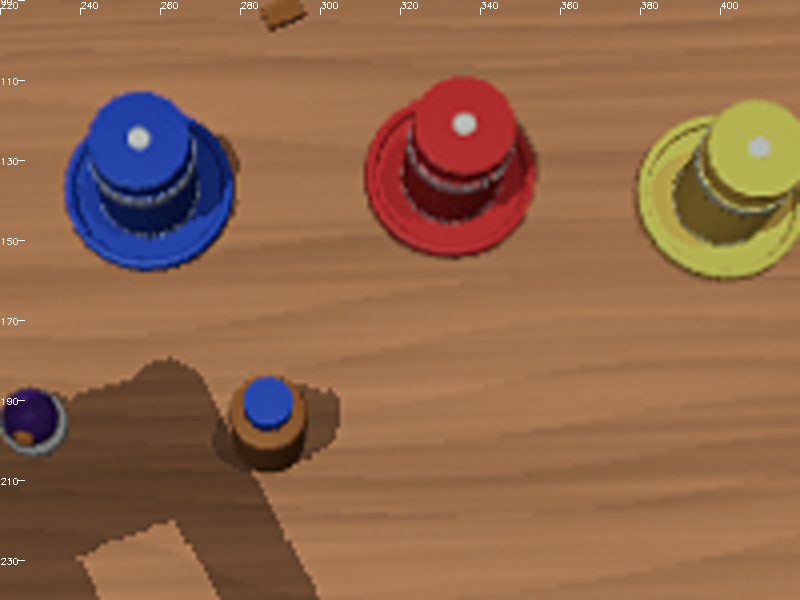

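Run:
```python
from h import *
np.set_printoptions(precision=4,suppress=True)
for n,uv,D in (("blue",(254.3,124.5),(.6635,.05)),("red",(335.5,121),(.6649,-.1019)),("yel",(409,126.8),(.6496,-.2385))):
    P=at("top",uv,.074); print(n,P,np.linalg.norm(P[:2]-D))
A=at("top",(119.5,151),.096);B=at("top",(150.3,145.7),.096);print((A+B)/2,np.linalg.norm(A-B))
print(sensors.observe()['time_s'])
```

```text
blue [0.6637 0.0496 0.074 ] 0.0003867615670058149
red [ 0.6648 -0.102   0.074 ] 0.00015845555171656374
yel [ 0.649  -0.2385  0.074 ] 0.0005841742069162491
[0.619  0.2675 0.096 ] 0.05803559321569737
35.45
```

```bash
python3 -c "
from bench import workorder; print(workorder.sign_off())"
```

```text
the job is handed in; nothing more can be done
None
```

I set the three frit jars in the dishes of their own colour and filed the turquoise plate in the free slot of the rack. The job was handed in at about 35 s of the 112 s. Sign-off reports no verdict.

- **Jars:** in the final top view each lid centre lies within 1 mm of its dish centre. All three look upright, and each was let go only after it touched down at 4 to 9 N.
- **Plate:** it touched the slot floor at the same tool height (65 mm) at which I gripped it in its block, so it is fully down. From the top camera its upper edge is centred across the slot and about 2 mm off along it. The three cameras disagreed by 2 to 3 mm on where the slot is, and I used the wrist camera's value.
- **Slim bottles:** neither was touched, and both appear in the same place as in the first pictures.
- **Arm:** at hand-in it was clear of everything. No check failed.

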